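# Sort the fittings of a dismantled sewing stool

## Robot

A 7-joint arm with a two-finger parallel gripper is mounted at the origin on the work surface. World frame = base frame: x ahead of the robot, y to its left, z up, the work surface at z = 0. Lengths are in mm, angles in rad, forces in N, time in s.
With the tool pointing down it reaches from about 400 to 875 mm from the base axis. Payload 4.4 kg.
Tool frame: the origin (TCP) lies at the very end of the fingers, on their centre line; the grasp point (between the pads) lies 19 mm behind it; y points along the fingers, z is the direction in which the jaws open and shut, and the axes are right-handed (so a half turn about y gives the same grasp; the last joint's range is limited). The gripper opens to 85 mm and grips with 20 to 120 N. Pads are 22 mm wide; open, the fingers measure 114 mm over their backs; the gripper's body (76 mm by 85 mm) begins 54 mm behind the grasp point. The pads swing forward as they close: fully open they stand 13 mm farther back than shut.
Start: joints at [1.252, 0.628, 0.038, 1.517, -0.027, 0.996, -0.02], TCP at [162.603, -629.347, 231.313] pointing down, gripper open.
Joint ranges: [-3.06, 3.06], [-0.37, 2.12], [-1.25, 1.32], [0.18, 2.47], [-1.1, 4.24], [0.23, 1.98], [-2.94, 2.94]. Speed limits (rad/s): [2.57, 2.57, 3.14, 3.14, 3.14, 3.14, 3.14].

## Interface

Orientations are given as [roll, pitch, yaw] about the fixed x, y, z axes, in that order (R = Rz(yaw) Ry(pitch) Rx(roll)).
In Python, from cell import read_state, get_image, finish_job gives the robot as it stands. The module is installed in compiled form; this text tells all that it offers.
- The arm moves only by the tool servo_tool, never from a script. Its argument "increments" is a list of rows, each an object of numbers: "dx", "dy", "dz": the shift along the world's x, y, z in cm; "ax", "ay", "az": the turn, a rotation vector about the world's x, y, z in rad; "claw": the closure, from -1 (fully open) to 1 (shut). A call has 1 to 8 rows; each row is the pose to reach, as a shift and turn from the pose commanded when the call began; what a row does not reach only later rows make up. A row lasts 1/12 s, in which the tool goes at most 41.7 mm and 7.16 degrees, less where a joint would pass 70% of its speed; a pose out of reach is approached as far as the arm can. A call with a gripper value outside its range is refused whole. The fingers move at their own pace and stop on an object; the grip force is fixed at half the most. Time passes only in rows, so rows that repeat a pose let the fingers close. It gives the time, the measured TCP pose, the force and the opening at its end, in the units of the state.
- read_state(): the state, without advancing time (a new reading comes with each control period).
- get_image(name): name is "side" or "top" or "wrist"; returns a dict with "color" (384x512x3 uint8, red, green, blue), "fov_y" (degrees; the focal length in pixels is half the picture's height over the tangent of half this angle, whatever the lens; pixels are square), "cx", "cy" (the principal point, pixels), "R" (3x3) and "t" (3): a world point X has camera coordinates R X + t. Camera axes: x right, y down, z forward; pixel columns grow to the right and rows downward; lengths in mm; the calibration is good to about 2 mm. A picture is of the moment at which its call begins. There is no depth.
- finish_job(): hands the job in, once; it reports no verdict.
The state is a dict: "clock": time; "qpos": joint angles; "qd": joint speeds; "tau": joint torques, N m; "eef_pos": TCP position; "tool_rot": TCP orientation; "force": force on the tool from outside, world axes, zero at the start; "torque": the same for the moment, N m; "width": finger opening in mm.
Only numpy, scipy, OpenCV 4.12 (cv2) and the standard library are available. Lean on these libraries where they do the work, as an engineer would, in place of code of your own. Each camera call takes 0.05 s, during which the arm holds its last target.

## Task

Sort the loose fittings stripped off the old round sewing stool: stand the three bun feet together in the round tin, close-packed as a triangle so that all three stand upright on its floor with their tenons up, stand the wooden knob upright in the tray that already holds knobs, and lay the folded hinge flat in the tray that already holds hinges. Set each one down on the floor of its container rather than letting it drop, and leave the screwdriver and the jar of wax where they are.

Things in the scene. Friction and masses are not known exactly. Their poses are not given: they have to be found in the camera images.
- foot_a_tenon (a point): foot a: one of three identical turned bun feet of dark wood (75 g), standing on its sole, tenon up. Bun 58 mm across at its widest (18 mm up), 40 mm high to its shoulder; on it a pale tenon (dowel) 22 mm in diameter, 40 mm tall: 80 mm in all. This point: on the axis in the tenon, 62 mm above the sole, 22 mm above the shoulder: grip the tenon here. z is the axis, up
- foot_b_tenon (a point): foot b: one of three identical turned bun feet of dark wood (75 g), standing on its sole, tenon up. Bun 58 mm across at its widest (18 mm up), 40 mm high to its shoulder; on it a pale tenon (dowel) 22 mm in diameter, 40 mm tall: 80 mm in all. This point: on the axis in the tenon, 62 mm above the sole, 22 mm above the shoulder: grip the tenon here. z is the axis, up
- foot_c_tenon (a point): foot c: one of three identical turned bun feet of dark wood (75 g), standing on its sole, tenon up. Bun 58 mm across at its widest (18 mm up), 40 mm high to its shoulder; on it a pale tenon (dowel) 22 mm in diameter, 40 mm tall: 80 mm in all. This point: on the axis in the tenon, 62 mm above the sole, 22 mm above the shoulder: grip the tenon here. z is the axis, up
- knob_head (a point): turned knob of dark wood (25 g), standing on its 27 mm wide base: a round, domed head 38 mm in diameter on an 18 mm neck, 36 mm high in all. This point: on the axis at the widest part of the head, 25 mm above the base: grip the head here. z is the axis, up
- hinge_center (a point): folded brass butt hinge (90 g) lying flat: 70 mm long (its x), 28 mm wide (its y, barrel on the +y side), 9 mm thick. This point: its centre, 4.5 mm above its underside; take it across its 28 mm width
- tin: round open steel tin, fixed, empty: 166 mm outside, 161 mm inside diameter, 44 mm high with its rim, floor 3 mm thick. Origin: centre of the underside. Three feet fit on its floor only as a triangle: axes about 42 mm from its centre and 120 degrees apart leave some 9 mm to the wall and 14 mm between them
- knob_tray: white plastic tray, fixed, 180 mm (x) by 130 mm (y), 28 mm high, walls and floor 3 mm. Origin: centre of the underside. Three knobs like the loose one, fixed, stand in a row along its +x end (x from +40 mm, tops 39 mm above the underside); the rest of its floor (x -87 to +40 mm, y -62 to +62 mm) is free
- hinge_tray: white plastic tray, fixed, 180 mm (x) by 130 mm (y), 28 mm high, walls and floor 3 mm. Origin: centre of the underside. Two hinges like the loose one, fixed, lie across its +x end (x from +19 mm); the rest of its floor (x -87 to +19 mm, y -62 to +62 mm) is free
- screwdriver: screwdriver lying on the bench, 190 mm long (along its x), its red handle (to -x) 26 mm thick; origin under its middle. Leave it alone
- wax_jar: small closed amber jar with a steel lid, standing, 60 mm in diameter and 62 mm high; origin: centre of its underside. Leave it alone
Not all that is in view belongs to the job. What is shaped like the part that bears foot_a_tenon but purple or yellow is not meant. Leave any yellow look-alike of the part that bears knob_head alone.

How it is judged:
By the outcome, as a careful person would: the job done as asked, in the order asked, and still so for the second after the job is handed in, with the robot touching nothing.
It also fails if it takes over 120 s, if anything falls off the work surface, if the arm or the gripper's body presses on something with over 40 N, if the wrist force passes 120 N, or if a joint passes its speed limit or range.

## Working session

There is one attempt and no reset: what is moved stays moved. The work goes in short steps, Python scripts to look and compute and a tool call to move; the robot and the scene stay as the last step left them, time stands still between calls to the robot, and variables do not carry over. Pictures are saved under pics/ and viewed, and the job is handed in when it is done.

Besides the shell and the picture viewer there is one more tool, called after ">>>" by a JSON object that holds its "op" and its "data", one argument or row to a line. servo_tool: Moves the arm, as the interface text tells. Its arguments: {"type":"object","properties":{"increments":{"type":"array","items":{"type":"object","properties":{"dx":{"type":"number"},"dy":{"type":"number"},"dz":{"type":"number"},"ax":{"type":"number"},"ay":{"type":"number"},"az":{"type":"number"},"claw":{"type":"number"}}}}},"required":["increments"]}

```bash
mkdir -p pics; cat > h.py <<'E'
import numpy as np, cv2
from cell import read_state, get_image, finish_job
def cap(n,tag):
    im=get_image(n); cv2.imwrite(f'pics/{tag}.png',cv2.cvtColor(im['color'],cv2.COLOR_RGB2BGR)); 
    import pickle; pickle.dump(im,open(f'{tag}.pkl','wb')); return im
def load(tag):
    import pickle; return pickle.load(open(f'{tag}.pkl','rb'))
def ray(im,u,v,z):
    f=im['color'].shape[0]/2/np.tan(np.radians(im['fov_y'])/2)
    R=np.array(im['R']);t=np.array(im['t'])
    d=R.T@np.array([(u-im['cx'])/f,(v-im['cy'])/f,1]);c=-R.T@t
    return c+d*(z-c[2])/d[2]
def proj(im,X):
    f=im['color'].shape[0]/2/np.tan(np.radians(im['fov_y'])/2)
    p=np.array(im['R'])@np.array(X)+np.array(im['t']); return p[0]/p[2]*f+im['cx'],p[1]/p[2]*f+im['cy']
E
python3 - <<'E'
from h import *
for n in ['top','side','wrist']:
    im=cap(n,n+'0'); print(n,im['fov_y'],im['cx'],im['cy'],(-np.array(im['R']).T@np.array(im['t'])).round(), np.array(im['R']).round(2).tolist())
s=read_state(); print(s)
E
```

```text
top 47.963215745180285 258.68311996968305 190.26959620705625 [ 330.   11. 1150.] [[-0.03, -1.0, 0.02], [-0.99, 0.02, -0.1], [0.1, -0.03, -0.99]]
side 52.30616029440265 254.14947191988696 200.6227548420099 [ 19. 654. 751.] [[-0.82, -0.57, 0.01], [-0.38, 0.54, -0.75], [0.42, -0.63, -0.66]]
wrist 69.00419570790561 255.78240767286746 191.11197419836387 [ 227. -612.  372.] [[0.25, -0.97, -0.0], [-0.93, -0.24, 0.26], [-0.26, -0.06, -0.96]]
{'clock': 0.15, 'qpos': array([ 1.2522188 ,  0.62909642,  0.03842984,  1.518122  , -0.02702338,
        0.99630249, -0.01998554]), 'qd': array([-0.00013207, -0.00525722, -0.0015816 , -0.00267277,  0.00108879,
        0.00060283, -0.00086574]), 'tau': array([ 2.25397016e-03, -5.63792753e+01,  1.22806214e+00, -1.93650252e+01,
        1.10813606e-02,  7.46461214e-03,  1.70265304e-05]), 'eef_pos': array([ 162.4947679 , -628.88226425,  230.62934817]), 'tool_rot': array([-1.57220802e+00,  2.64596718e-05, -2.88879802e+00]), 'force': array([-0.61218717, -1.07449625, -0.36895777]), 'torque': array([ 0.030059  , -0.00758203, -0.02051439]), 'width': 85.24995324252713}
```

View pics/top0.png

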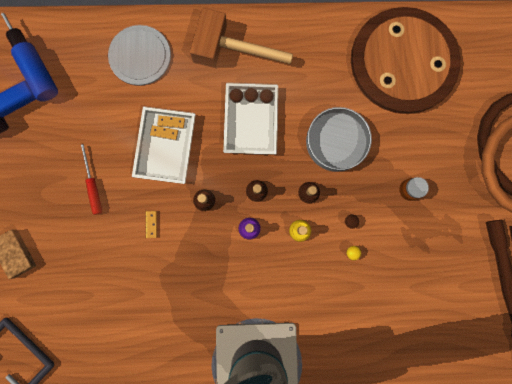

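View pics/side0.png

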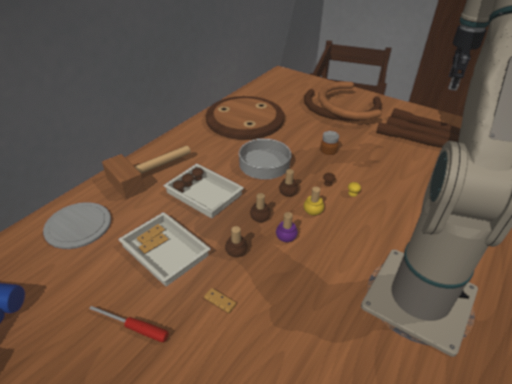

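View pics/wrist0.png

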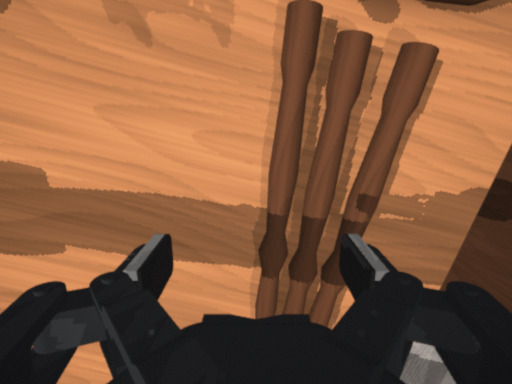

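```bash
python3 - <<'E'
from h import *
im=load('top0'); bgr=cv2.cvtColor(im['color'],cv2.COLOR_RGB2BGR)
cv2.imwrite('pics/topz.png',cv2.resize(bgr[75:265,125:385],None,fx=3,fy=3,interpolation=cv2.INTER_CUBIC))
im=load('side0'); bgr=cv2.cvtColor(im['color'],cv2.COLOR_RGB2BGR)
cv2.imwrite('pics/sidez.png',cv2.resize(bgr[125:320,115:375],None,fx=3,fy=3,interpolation=cv2.INTER_CUBIC))
E
```

```text
(no output)
```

View pics/topz.png

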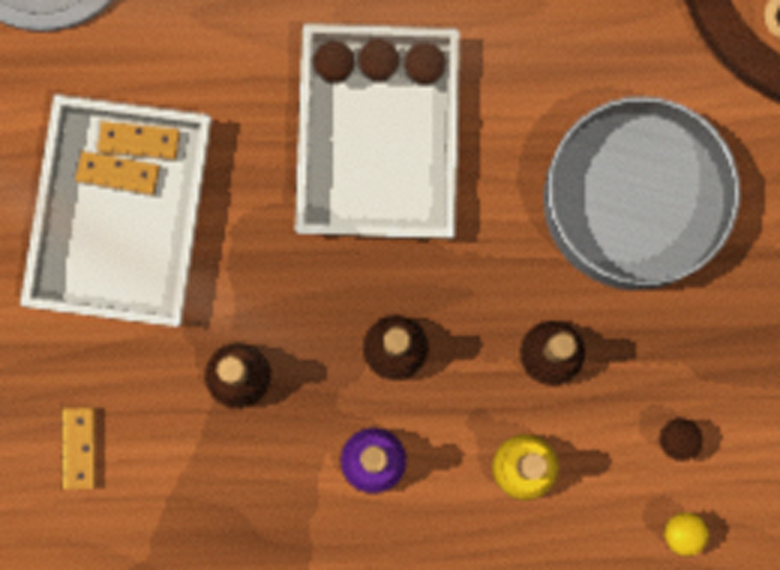

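View pics/sidez.png

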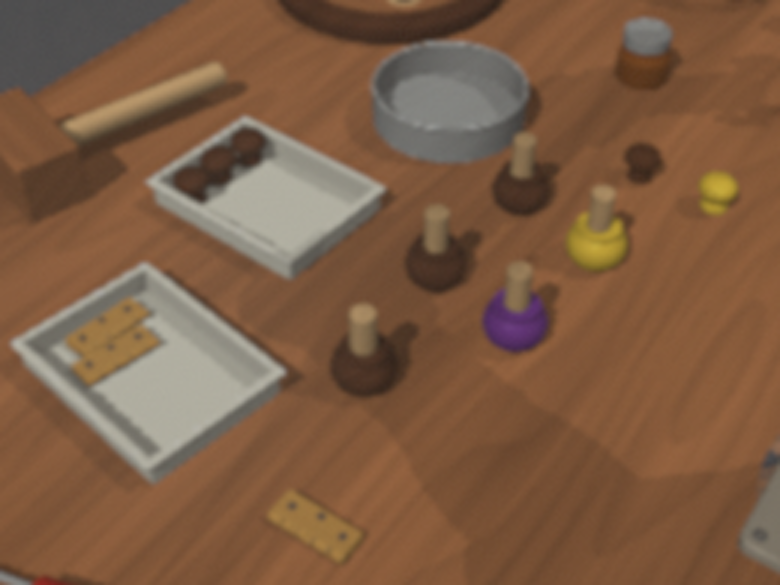

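The zoomed top view shows three dark feet at about (204,200), (257,190) and (310,192), the knob at (352,221), the hinge at (151,224), the tin at (339,139) and the trays at (251,119) and (163,145). Next I measure them.

```bash
cat > meas.py <<'E'
from h import *
def blob(mask,u,v,r):
    m=np.zeros_like(mask); cv2.circle(m,(int(u),int(v)),r,255,-1); m&=mask
    n,l,st,c=cv2.connectedComponentsWithStats(m)
    if n<2: return None
    i=1+np.argmax(st[1:,4]); return c[i],st[i],(l==i).astype(np.uint8)
E
python3 - <<'E'
from meas import *
for tag in ['top0','side0']:
    im=load(tag); hsv=cv2.cvtColor(im['color'],cv2.COLOR_RGB2HSV); H,S,V=cv2.split(hsv)
    dark=((V<90)&(S>60)).astype(np.uint8)*255
    pts={'top0':[(204,200),(257,190),(309,192),(352,221)],'side0':[(236,246),(260,211),(289,186),(329,178)]}[tag]
    for u,v in pts:
        print(tag,(u,v),'\n',im['color'][v-14:v+3:3,u].tolist())
E
```

```text
top0 (204, 200) 
 [[145, 84, 49], [78, 47, 27], [81, 40, 26], [191, 145, 92], [216, 171, 108], [158, 119, 76]]
top0 (257, 190) 
 [[134, 77, 41], [114, 62, 32], [55, 27, 15], [188, 147, 91], [188, 147, 91], [198, 153, 96]]
top0 (309, 192) 
 [[147, 83, 42], [126, 71, 39], [61, 32, 23], [141, 103, 62], [191, 150, 95], [138, 107, 65]]
top0 (352, 221) 
 [[147, 86, 44], [168, 95, 49], [145, 82, 46], [52, 30, 16], [70, 35, 21], [68, 36, 13]]
side0 (236, 246) 
 [[153, 126, 91], [129, 107, 77], [130, 107, 78], [130, 106, 77], [86, 63, 46], [72, 49, 36]]
side0 (260, 211) 
 [[147, 122, 88], [132, 109, 78], [132, 108, 79], [130, 107, 77], [98, 77, 57], [70, 48, 36]]
side0 (289, 186) 
 [[148, 122, 87], [134, 110, 80], [132, 109, 79], [130, 107, 77], [95, 74, 54], [69, 47, 35]]
side0 (329, 178) 
 [[126, 84, 55], [127, 85, 55], [130, 87, 56], [84, 56, 38], [78, 52, 36], [77, 52, 36]]
```

```bash
python3 - <<'E'
from meas import *
t=load('top0');s=load('side0')
def masks(im,k):
    c=im['color'].astype(int);R,G,B=c[...,0],c[...,1],c[...,2]
    return c,R,G,B
c,R,G,B=masks(t,0)
tm=((B>78)&(R>165)).astype(np.uint8)*255
c2,R2,G2,B2=masks(s,0)
sm=((B2>70)&(G2>98)&(R2-B2<75)).astype(np.uint8)*255
def tri(uv1,uv2):
    A=[];b=[]
    for im,uv in((t,uv1),(s,uv2)):
        p0=ray(im,*uv,0);p1=ray(im,*uv,100);d=(p1-p0);d/=np.linalg.norm(d)
        P=np.eye(3)-np.outer(d,d);A.append(P);b.append(P@p0)
    return np.linalg.solve(sum(A),sum(b))
for n,a,b in [('f1',(203,199),(236,235)),('f2',(257,189),(260,200)),('f3',(312,190),(289,176)),('purple',(249,228),(288,222)),('yel',(302,230),(316,195))]:
    x=blob(tm,*a,8);y=blob(sm,*b,11)
    print(n,x[0].round(1),x[1][2:],ray(t,*x[0],80).round(1),'| side',y[0].round(1),y[1],ray(s,*y[0],61).round(1))
    # side top-edge
# knob
km=((R<95)&(R-B<62)).astype(np.uint8)*255
x=blob(km,352,221,10);print('knob',x[0],x[1],ray(t,*x[0],27).round(1))
km=((R2<100)).astype(np.uint8)*255
x=blob(km,329,178,9);print('knob side',x[0],x[1],ray(s,*x[0],22).round(1))
# hinge
hm=((R>185)&(G>125)&(B<110)).astype(np.uint8)*255
x=blob(hm,151,224,22);print('hinge',x[0],x[1])
cn=cv2.findContours(x[2],0,2)[0][0];r=cv2.minAreaRect(cn);print(r)
bx=cv2.boxPoints(r);print([ray(t,*q,9).round(1).tolist() for q in bx],ray(t,*r[0],9).round(1))
for q in bx[:2]:pass
# trays
wm=((B>110)).astype(np.uint8)*255
for n,a,rr in(('kt',(251,119),50),('ht',(163,145),52)):
    m=cv2.morphologyEx(wm,cv2.MORPH_CLOSE,np.ones((3,3)))
    x=blob(m,*a,rr);cn=max(cv2.findContours(x[2],0,2)[0],key=cv2.contourArea);r=cv2.minAreaRect(cv2.convexHull(cn))
    bx=cv2.boxPoints(r);W=np.array([ray(t,*q,28) for q in bx]);print(n,r,W.round(1).tolist(),W.mean(0).round(1),[np.linalg.norm(W[i]-W[i-1]).round(1) for i in range(4)])
E
```

```text
f1 [201.3 197.8] [ 8  8 51] [426.4 126.8  80. ] | side [235.  233.2] [231 226  10  17 109] [431.  124.1  61. ]
f2 [256.6 188.1] [ 8  7 45] [447.3 -10.9  80. ] | side [259.6 199.8] [257 193   8  16  84] [451.8 -14.3  61. ]
f3 [311.8 190. ] [ 8  7 47] [ 439.1 -148.9   80. ] | side [288.7 175.6] [286 169   8  15  74] [ 442.6 -152.2   61. ]
purple [248.8 227.7] [ 8  8 50] [349.3  10.8  80. ] | side [287.1 219. ] [284 212   9  16  98] [352.6   7.   61. ]
yel [302.4 230.1] [ 8  9 54] [ 339.9 -121.6   80. ] | side [315.1 193.1] [312 187   9  15  92] [ 342.8 -126.4   61. ]
knob [351.90196078 220.78431373] [345 214  14  14 153] [ 361.2 -258.4   27. ]
knob side [328.73134328 178.98507463] [323 173  13  13 134] [ 358.8 -254.4   22. ]
hinge [150.34979424 224.10699588] [146 211  10  27 243]
((150.5, 224.0), (26.0, 9.0), 90.0)
[[401.6, 280.0, 9.0], [400.9, 256.4, 9.0], [332.9, 256.6, 9.0], [333.6, 280.0, 9.0]] [367.1 268.2   9. ]
kt ((250.34153747558594, 118.02214050292969), (53.08687973022461, 70.159912109375), 1.5074357986450195) [[549.7, 74.3, 28.0], [740.3, 65.8, 28.0], [733.7, -76.4, 28.0], [542.8, -65.5, 28.0]] [ 6.416e+02 -5.000e-01  2.800e+01] [np.float64(139.9), np.float64(190.8), np.float64(142.4), np.float64(191.3)]
ht ((163.05462646484375, 144.72860717773438), (53.803680419921875, 72.31050872802734), 8.365885734558105) [[491.1, 313.9, 28.0], [682.0, 286.9, 28.0], [657.8, 146.4, 28.0], [467.2, 175.9, 28.0]] [574.5 230.8  28. ] [np.float64(140.0), np.float64(192.8), np.float64(142.6), np.float64(192.9)]
```

```bash
python3 - <<'E'
from meas import *
t=load('top0');s=load('side0')
c=t['color'].astype(int); hsv=cv2.cvtColor(t['color'],cv2.COLOR_RGB2HSV)
m=((c[...,0]-c[...,2])<30).astype(np.uint8)*255
x=blob(m,339,139,40);cn=max(cv2.findContours(x[2],0,1)[0],key=cv2.contourArea)
e=cv2.fitEllipse(cv2.convexHull(cn)); print(e,x[1],ray(t,*e[0],44).round(1), ray(t,*e[0],22))
P=np.array([ray(t,*q[0],44)[:2] for q in cn]); 
A=np.c_[2*P,np.ones(len(P))];w=np.linalg.lstsq(A,(P**2).sum(1),rcond=None)[0];print('circle',w[:2],np.sqrt(w[2]+w[0]**2+w[1]**2), np.abs(np.linalg.norm(P-w[:2],axis=1)).std())
c=s['color'].astype(int)
m=((c[...,0]-c[...,2])<24).astype(np.uint8)*255
x=blob(m,265,157,36);cn=max(cv2.findContours(x[2],0,1)[0],key=cv2.contourArea)
P=cn[:,0];print(x[1])
top=[ray(s,*q,44)[:2] for q in P if q[1]<158]
P=np.array(top);A=np.c_[2*P,np.ones(len(P))];w=np.linalg.lstsq(A,(P**2).sum(1),rcond=None)[0];print('circle side',w[:2],np.sqrt(w[2]+w[0]**2+w[1]**2))
j=load('top0');print(ray(j,418,187,62))
E
```

```text
((338.4071350097656, 139.18052673339844), (63.245384216308594, 65.37564086914062), 63.08584213256836) [ 306  108   66   63 3253] [ 574.8 -229.4   44. ] [ 579.70924221 -234.19863472   22.        ]
circle [ 575.66223508 -229.59121653] 84.11110982242364 1.822181211536637
[ 239  138   53   41 1718]
circle side [ 579.6120281  -232.37616193] 81.45553335850488
[ 441.92938987 -424.2060208    62.        ]
```

>>> {"op": "servo_tool", "data": {
  "increments": [
    {"dx": 2, "dy": 3.5, "az": -0.05, "claw": -1},
    {"dx": 4, "dy": 7, "az": -0.1, "claw": -1},
    {"dx": 6, "dy": 10.5, "az": -0.15, "claw": -1},
    {"dx": 8, "dy": 14, "az": -0.2, "claw": -1},
    {"dx": 10, "dy": 17.5, "az": -0.25, "claw": -1},
    {"dx": 12, "dy": 21, "az": -0.253, "claw": -1},
    {"dx": 14, "dy": 24.5, "az": -0.253, "claw": -1},
    {"dx": 14, "dy": 24.5, "az": -0.253, "claw": -1}
  ]
}}

```text
invalid input at $.increments[0]: expected keys dx, dy, dz, ax, ay, az, claw
```

>>> {"op": "servo_tool", "data": {
  "increments": [
    {"dx": 2, "dy": 3.5, "dz": 0, "ax": 0, "ay": 0, "az": -0.05, "claw": -1},
    {"dx": 4, "dy": 7, "dz": 0, "ax": 0, "ay": 0, "az": -0.1, "claw": -1},
    {"dx": 6, "dy": 10.5, "dz": 0, "ax": 0, "ay": 0, "az": -0.15, "claw": -1},
    {"dx": 8, "dy": 14, "dz": 0, "ax": 0, "ay": 0, "az": -0.2, "claw": -1},
    {"dx": 10, "dy": 17.5, "dz": 0, "ax": 0, "ay": 0, "az": -0.253, "claw": -1},
    {"dx": 12, "dy": 21, "dz": 0, "ax": 0, "ay": 0, "az": -0.253, "claw": -1},
    {"dx": 14, "dy": 24.5, "dz": 0, "ax": 0, "ay": 0, "az": -0.253, "claw": -1},
    {"dx": 14, "dy": 24.5, "dz": 0, "ax": 0, "ay": 0, "az": -0.253, "claw": -1}
  ]
}}

```text
clock: 0.82
eef_pos: [307.4, -376.0, 231.0]
tool_rot: [-1.577, 0.001, -3.13]
force: [0.4, 0.8, -0.5]
width: 85.5
```

>>> {"op": "servo_tool", "data": {
  "increments": [
    {"dx": 2, "dy": 3.4, "dz": 0, "ax": 0, "ay": 0, "az": 0, "claw": -1},
    {"dx": 4, "dy": 6.8, "dz": 0, "ax": 0, "ay": 0, "az": 0, "claw": -1},
    {"dx": 6, "dy": 10.2, "dz": 0, "ax": 0, "ay": 0, "az": 0, "claw": -1},
    {"dx": 8, "dy": 13.6, "dz": 0, "ax": 0, "ay": 0, "az": 0, "claw": -1},
    {"dx": 10, "dy": 17, "dz": 0, "ax": 0, "ay": 0, "az": 0, "claw": -1},
    {"dx": 12, "dy": 20.4, "dz": 0, "ax": 0, "ay": 0, "az": 0, "claw": -1},
    {"dx": 13.8, "dy": 23.4, "dz": 0, "ax": 0, "ay": 0, "az": 0, "claw": -1},
    {"dx": 13.8, "dy": 23.4, "dz": 0, "ax": 0, "ay": 0, "az": 0, "claw": -1}
  ]
}}

```text
clock: 1.48
eef_pos: [444.7, -143.1, 231.3]
tool_rot: [-1.574, 0.003, -3.13]
force: [0.0, -0.1, 0.8]
width: 85.2
```

```bash
python3 - <<'E'
from h import *
im=cap('wrist','w1');s=read_state();print(s['clock'],s['eef_pos'],s['tool_rot'],s['qpos'].round(2))
print(proj(im,(441,-150.5,80)),proj(im,(441,-150.5,18)))
E
```

```text
1.5333 [ 442.60757235 -146.63141761  231.222623  ] [-1.57220123e+00  9.92307868e-04 -3.13370979e+00] [ 0.22  0.37  0.05  2.01 -0.03  0.76 -1.27]
(np.float64(264.0969461938235), np.float64(182.82218830065682)) (np.float64(262.93706031356953), np.float64(171.67301642033314))
```

View pics/w1.png

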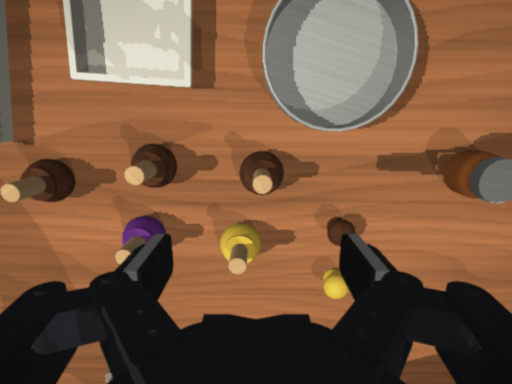

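The wrist view shows foot 3's tenon top at about (262,181), close to the predicted (264,183), with the tin at about (340,58).

```bash
python3 - <<'E'
from meas import *
w=cap('wrist','w2');c=w['color'].astype(int);print(read_state()['eef_pos'])
m=((c[...,2]>78)&(c[...,0]>175)&(c[...,0]-c[...,2]<120)).astype(np.uint8)*255
for u,v in[(262,181),(134,175),(10,190)]:
    x=blob(m,u,v,11);print(x[0],x[1],ray(w,*x[0],80).round(1))
m=((c[...,0]-c[...,2])<30).astype(np.uint8)*255
x=blob(m,340,58,84);cn=max(cv2.findContours(x[2],0,1)[0],key=cv2.contourArea)
P=np.array([ray(w,*q[0],44)[:2] for q in cn if q[0][1]>1])
A=np.c_[2*P,np.ones(len(P))];q=np.linalg.lstsq(A,(P**2).sum(1),rcond=None)[0];print('circle',q[:2],np.sqrt(q[2]+q[0]**2+q[1]**2))
E
```

```text
[ 441.14073405 -149.11909615  231.14139744]
[259.23966942 181.66528926] [251 173  17  19 242] [ 439.8 -149.1   80. ]
[131.05042017 174.46638655] [123 165  17  19 238] [446.5 -11.7  80. ]
[  6.72769953 191.68544601] [  0 183  15  18 213] [426.2 126.2  80. ]
circle [ 576.58072387 -229.78607222] 81.97209504052506
```

>>> {"op": "servo_tool", "data": {
  "increments": [
    {"dx": 0, "dy": 0, "dz": -3.5, "ax": 0, "ay": 0, "az": 0, "claw": -1},
    {"dx": 0, "dy": 0, "dz": -7, "ax": 0, "ay": 0, "az": 0, "claw": -1},
    {"dx": 0, "dy": 0, "dz": -10.5, "ax": 0, "ay": 0, "az": 0, "claw": -1},
    {"dx": 0, "dy": 0, "dz": -14, "ax": 0, "ay": 0, "az": 0, "claw": -1},
    {"dx": 0, "dy": 0, "dz": -16.5, "ax": 0, "ay": 0, "az": 0, "claw": -1},
    {"dx": 0, "dy": 0, "dz": -18.3, "ax": 0, "ay": 0, "az": 0, "claw": -1},
    {"dx": 0, "dy": 0, "dz": -18.3, "ax": 0, "ay": 0, "az": 0, "claw": -1},
    {"dx": 0, "dy": 0, "dz": -18.3, "ax": 0, "ay": 0, "az": 0, "claw": -1}
  ]
}}

```text
clock: 2.25
eef_pos: [439.3, -151.8, 47.8]
tool_rot: [-1.571, -0.002, 3.139]
force: [-1.1, 0.6, -0.6]
width: 85.2
```

>>> {"op": "servo_tool", "data": {
  "increments": [
    {"dx": 0, "dy": 0, "dz": 0, "ax": 0, "ay": 0, "az": 0, "claw": 1},
    {"dx": 0, "dy": 0, "dz": 0, "ax": 0, "ay": 0, "az": 0, "claw": 1},
    {"dx": 0, "dy": 0, "dz": 0, "ax": 0, "ay": 0, "az": 0, "claw": 1},
    {"dx": 0, "dy": 0, "dz": 0, "ax": 0, "ay": 0, "az": 0, "claw": 1},
    {"dx": 0, "dy": 0, "dz": 0, "ax": 0, "ay": 0, "az": 0, "claw": 1},
    {"dx": 0, "dy": 0, "dz": 0, "ax": 0, "ay": 0, "az": 0, "claw": 1},
    {"dx": 0, "dy": 0, "dz": 0, "ax": 0, "ay": 0, "az": 0, "claw": 1},
    {"dx": 0, "dy": 0, "dz": 0, "ax": 0, "ay": 0, "az": 0, "claw": 1}
  ]
}}

```text
clock: 2.92
eef_pos: [441.1, -150.4, 49.0]
tool_rot: [-1.57, 0.001, 3.142]
force: [-0.5, 0.9, 6.8]
width: 20.5
```

>>> {"op": "servo_tool", "data": {
  "increments": [
    {"dx": 0, "dy": 0, "dz": 1, "ax": 0, "ay": 0, "az": 0, "claw": 1},
    {"dx": 0, "dy": 0, "dz": 3, "ax": 0, "ay": 0, "az": 0, "claw": 1},
    {"dx": 0, "dy": 0, "dz": 6, "ax": 0, "ay": 0, "az": 0, "claw": 1},
    {"dx": 0, "dy": 0, "dz": 9, "ax": 0, "ay": 0, "az": 0, "claw": 1},
    {"dx": 0, "dy": 0, "dz": 12, "ax": 0, "ay": 0, "az": 0, "claw": 1},
    {"dx": 0, "dy": 0, "dz": 12, "ax": 0, "ay": 0, "az": 0, "claw": 1},
    {"dx": 0, "dy": 0, "dz": 12, "ax": 0, "ay": 0, "az": 0, "claw": 1}
  ]
}}

```text
clock: 3.5
eef_pos: [441.6, -150.6, 170.2]
tool_rot: [-1.57, 0.004, 3.141]
force: [0.6, -0.4, -2.3]
width: 20.5
```

```bash
python3 - <<'E'
from h import *
cap('side','s2');im=cap('wrist','w3');s=read_state();print(s['clock'],s['eef_pos'],s['width'],s['force'])
a=cv2.imread('pics/s2.png');b=cv2.imread('pics/w3.png');cv2.imwrite('pics/c3.png',cv2.resize(np.hstack([a,b]),(800,300)))
E
```

```text
3.6 [ 439.90831927 -150.06790828  168.06356316] 20.3323935173729 [ 0.19416625  0.38793402 -1.57288264]
```

View pics/c3.png

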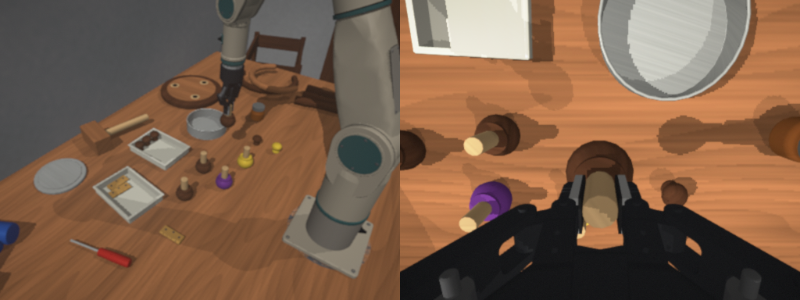

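The side and wrist views show the foot hanging upright in the jaws, clear of the other parts. Next I move it over the tin.

>>> {"op": "servo_tool", "data": {
  "increments": [
    {"dx": 2.5, "dy": -1.9, "dz": 0, "ax": 0, "ay": 0, "az": 0, "claw": 1},
    {"dx": 5, "dy": -3.8, "dz": 0, "ax": 0, "ay": 0, "az": 0, "claw": 1},
    {"dx": 7.5, "dy": -5.6, "dz": 0, "ax": 0, "ay": 0, "az": 0, "claw": 1},
    {"dx": 10, "dy": -7.4, "dz": 0, "ax": 0, "ay": 0, "az": 0, "claw": 1},
    {"dx": 12.5, "dy": -9.2, "dz": 0, "ax": 0, "ay": 0, "az": 0, "claw": 1},
    {"dx": 15.8, "dy": -11.6, "dz": 0, "ax": 0, "ay": 0, "az": 0, "claw": 1},
    {"dx": 15.8, "dy": -11.6, "dz": 0, "ax": 0, "ay": 0, "az": 0, "claw": 1},
    {"dx": 15.8, "dy": -11.6, "dz": 0, "ax": 0, "ay": 0, "az": 0, "claw": 1}
  ]
}}

```text
clock: 4.27
eef_pos: [598.5, -267.4, 165.4]
tool_rot: [-1.571, -0.003, 3.14]
force: [-1.1, 0.9, -1.2]
width: 20.2
```

>>> {"op": "servo_tool", "data": {
  "increments": [
    {"dx": 0, "dy": 0, "dz": -2, "ax": 0, "ay": 0, "az": 0, "claw": 1},
    {"dx": 0, "dy": 0, "dz": -4, "ax": 0, "ay": 0, "az": 0, "claw": 1},
    {"dx": 0, "dy": 0, "dz": -6, "ax": 0, "ay": 0, "az": 0, "claw": 1},
    {"dx": 0, "dy": 0, "dz": -7, "ax": 0, "ay": 0, "az": 0, "claw": 1},
    {"dx": 0, "dy": 0, "dz": -7, "ax": 0, "ay": 0, "az": 0, "claw": 1},
    {"dx": 0, "dy": 0, "dz": -7, "ax": 0, "ay": 0, "az": 0, "claw": 1}
  ]
}}

```text
clock: 4.77
eef_pos: [597.7, -265.7, 97.7]
tool_rot: [-1.572, -0.002, -3.142]
force: [1.0, 0.2, -1.3]
width: 20.4
```

```bash
python3 - <<'E'
from h import *
cap('side','s4');im=cap('top','t4');s=read_state();print(s['clock'],s['eef_pos'],s['tool_rot'],s['width'],s['force'],s['qpos'].round(2))
a=cv2.imread('pics/s4.png')[90:210,180:340];b=cv2.imread('pics/t4.png')[90:210,260:420];cv2.imwrite('pics/c4.png',cv2.resize(np.hstack([a,b]),(800,300),interpolation=2))
E
```

```text
4.8667 [ 599.0774711  -266.47640465   99.33248538] [-1.57025616e+00  1.33695889e-03  3.14140733e+00] 20.633260963570326 [0.40097006 0.10069377 0.39791083] [ 0.35  0.79  0.04  1.61 -0.04  0.74 -1.16]
```

View pics/c4.png

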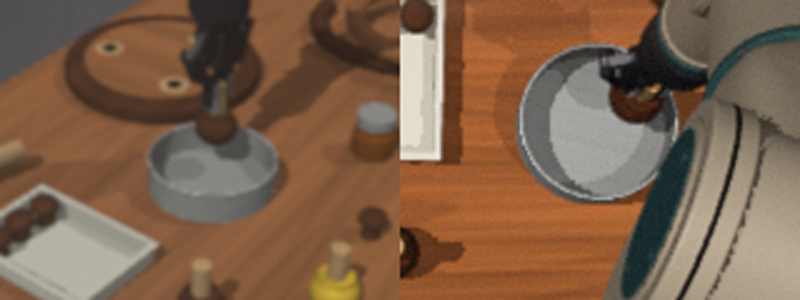

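The side view shows the foot above the tin, with its bun inside the wall outline at about (217,125). Next I lower it.

>>> {"op": "servo_tool", "data": {
  "increments": [
    {"dx": 0, "dy": 0, "dz": -1.5, "ax": 0, "ay": 0, "az": 0, "claw": 1},
    {"dx": 0, "dy": 0, "dz": -3, "ax": 0, "ay": 0, "az": 0, "claw": 1},
    {"dx": 0, "dy": 0, "dz": -4, "ax": 0, "ay": 0, "az": 0, "claw": 1},
    {"dx": 0, "dy": 0, "dz": -4.4, "ax": 0, "ay": 0, "az": 0, "claw": 1},
    {"dx": 0, "dy": 0, "dz": -4.6, "ax": 0, "ay": 0, "az": 0, "claw": 1},
    {"dx": 0, "dy": 0, "dz": -4.7, "ax": 0, "ay": 0, "az": 0, "claw": 1},
    {"dx": 0, "dy": 0, "dz": -4.7, "ax": 0, "ay": 0, "az": 0, "claw": 1},
    {"dx": 0, "dy": 0, "dz": -4.7, "ax": 0, "ay": 0, "az": 0, "claw": 1}
  ]
}}

```text
clock: 5.53
eef_pos: [599.3, -266.6, 52.1]
tool_rot: [-1.57, 0.002, 3.141]
force: [0.3, 0.3, 0.9]
width: 20.4
```

>>> {"op": "servo_tool", "data": {
  "increments": [
    {"dx": 0, "dy": 0, "dz": -0.05, "ax": 0, "ay": 0, "az": 0, "claw": 1},
    {"dx": 0, "dy": 0, "dz": -0.05, "ax": 0, "ay": 0, "az": 0, "claw": 1},
    {"dx": 0, "dy": 0, "dz": -0.05, "ax": 0, "ay": 0, "az": 0, "claw": 1}
  ]
}}

```text
clock: 5.78
eef_pos: [599.3, -266.6, 52.1]
tool_rot: [-1.57, 0.002, 3.141]
force: [-1.2, 0.2, 6.1]
width: 20.3
```

>>> {"op": "servo_tool", "data": {
  "increments": [
    {"dx": 0, "dy": 0, "dz": 0, "ax": 0, "ay": 0, "az": 0, "claw": 0},
    {"dx": 0, "dy": 0, "dz": 0, "ax": 0, "ay": 0, "az": 0, "claw": 0},
    {"dx": 0, "dy": 0, "dz": 0, "ax": 0, "ay": 0, "az": 0, "claw": 0},
    {"dx": 0, "dy": 0, "dz": 0, "ax": 0, "ay": 0, "az": 0, "claw": 0},
    {"dx": 0, "dy": 0, "dz": 3, "ax": 0, "ay": 0, "az": 0, "claw": 0},
    {"dx": 0, "dy": 0, "dz": 7, "ax": 0, "ay": 0, "az": 0, "claw": 0},
    {"dx": 0, "dy": 0, "dz": 11, "ax": 0, "ay": 0, "az": 0, "claw": 0},
    {"dx": 0, "dy": 0, "dz": 12, "ax": 0, "ay": 0, "az": 0, "claw": 0}
  ]
}}

```text
clock: 6.45
eef_pos: [602.1, -268.0, 177.4]
tool_rot: [-1.567, 0.01, 3.141]
force: [0.2, -1.1, 0.6]
width: 42.6
```

>>> {"op": "servo_tool", "data": {
  "increments": [
    {"dx": -1.5, "dy": 2.5, "dz": 0, "ax": 0, "ay": 0, "az": 0, "claw": -1},
    {"dx": -3.5, "dy": 6, "dz": 0, "ax": 0, "ay": 0, "az": 0, "claw": -1},
    {"dx": -5.6, "dy": 9.5, "dz": 0, "ax": 0, "ay": 0, "az": 0, "claw": -1},
    {"dx": -7.7, "dy": 13, "dz": 0, "ax": 0, "ay": 0, "az": 0, "claw": -1},
    {"dx": -9.8, "dy": 16.5, "dz": 0, "ax": 0, "ay": 0, "az": 0, "claw": -1},
    {"dx": -11.9, "dy": 20, "dz": 0, "ax": 0, "ay": 0, "az": 0, "claw": -1},
    {"dx": -13.8, "dy": 23.3, "dz": 0, "ax": 0, "ay": 0, "az": 0, "claw": -1},
    {"dx": -15.1, "dy": 25.5, "dz": 0, "ax": 0, "ay": 0, "az": 0, "claw": -1}
  ]
}}

```text
clock: 7.12
eef_pos: [445.2, -8.2, 170.8]
tool_rot: [-1.572, -0.001, -3.139]
force: [0.6, 0.2, 0.6]
width: 85.3
```

>>> {"op": "servo_tool", "data": {
  "increments": [
    {"dx": 0, "dy": 0, "dz": 0, "ax": 0, "ay": 0, "az": 0, "claw": -1},
    {"dx": 0, "dy": 0, "dz": 0, "ax": 0, "ay": 0, "az": 0, "claw": -1},
    {"dx": 0, "dy": 0, "dz": 0, "ax": 0, "ay": 0, "az": 0, "claw": -1}
  ]
}}

```text
clock: 7.37
eef_pos: [448.6, -12.0, 171.0]
tool_rot: [-1.57, 0.002, 3.141]
force: [-0.0, 0.5, -0.2]
width: 85.8
```

```bash
python3 - <<'E'
from meas import *
w=cap('wrist','w5');s=read_state();print(s['clock'],s['eef_pos'],s['tool_rot'])
c=w['color'].astype(int);print(proj(w,(447.5,-12,80)))
m=((c[...,2]>78)&(c[...,0]>175)&(c[...,0]-c[...,2]<120)).astype(np.uint8)*255
x=blob(m,*proj(w,(447.5,-12,80)),25);print(x[0],x[1],ray(w,*x[0],80).round(1))
t=cap('top','t5')
E
```

```text
7.4167 [448.67627213 -12.47664967 170.95293719] [-1.57012599e+00  1.45119887e-03  3.13982693e+00]
(np.float64(256.8493061278229), np.float64(195.7536272755512))
[254.4   195.725] [243 185  24  23 440] [447.5  -9.9  80. ]
```

View pics/w5.png

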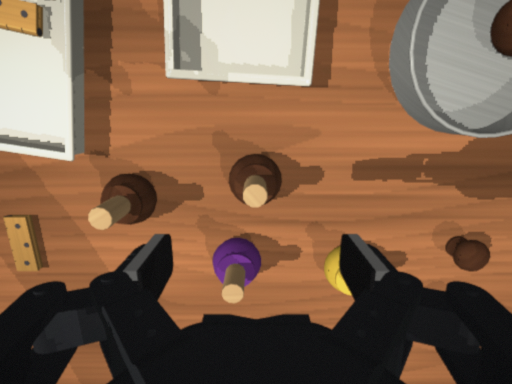

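View pics/t5.png

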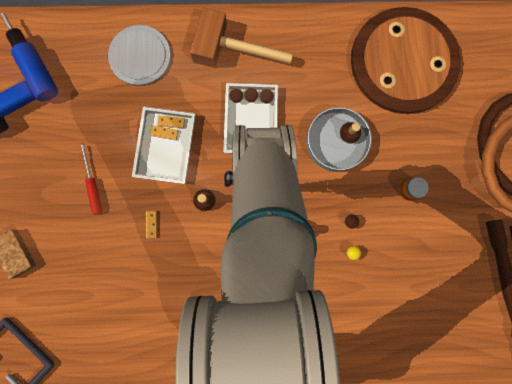

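Foot 3 stands upright in the tin, with its tenon top at about (355,127) in the top view. Foot 2's tenon top is at (254,196) in the wrist view, between the jaws.

>>> {"op": "servo_tool", "data": {
  "increments": [
    {"dx": 0, "dy": 0, "dz": -3, "ax": 0, "ay": 0, "az": 0, "claw": -1},
    {"dx": 0, "dy": 0, "dz": -6, "ax": 0, "ay": 0, "az": 0, "claw": -1},
    {"dx": 0, "dy": 0, "dz": -9, "ax": 0, "ay": 0, "az": 0, "claw": -1},
    {"dx": 0, "dy": 0, "dz": -11, "ax": 0, "ay": 0, "az": 0, "claw": -1},
    {"dx": 0, "dy": 0, "dz": -12.25, "ax": 0, "ay": 0, "az": 0, "claw": -1},
    {"dx": 0, "dy": 0, "dz": -12.25, "ax": 0, "ay": 0, "az": 0, "claw": -1},
    {"dx": 0, "dy": 0, "dz": -12.25, "ax": 0, "ay": 0, "az": 0, "claw": -1}
  ]
}}

```text
clock: 8.05
eef_pos: [447.7, -12.5, 47.7]
tool_rot: [-1.57, -0.001, 3.139]
force: [0.8, 0.9, -0.1]
width: 85.3
```

>>> {"op": "servo_tool", "data": {
  "increments": [
    {"dx": 0, "dy": 0, "dz": 0, "ax": 0, "ay": 0, "az": 0, "claw": 1},
    {"dx": 0, "dy": 0, "dz": 0, "ax": 0, "ay": 0, "az": 0, "claw": 1},
    {"dx": 0, "dy": 0, "dz": 0, "ax": 0, "ay": 0, "az": 0, "claw": 1},
    {"dx": 0, "dy": 0, "dz": 0, "ax": 0, "ay": 0, "az": 0, "claw": 1},
    {"dx": 0, "dy": 0, "dz": 0, "ax": 0, "ay": 0, "az": 0, "claw": 1},
    {"dx": 0, "dy": 0, "dz": 0, "ax": 0, "ay": 0, "az": 0, "claw": 1},
    {"dx": 0, "dy": 0, "dz": 0, "ax": 0, "ay": 0, "az": 0, "claw": 1},
    {"dx": 0, "dy": 0, "dz": 0, "ax": 0, "ay": 0, "az": 0, "claw": 1}
  ]
}}

```text
clock: 8.72
eef_pos: [448.0, -11.3, 49.0]
tool_rot: [-1.571, 0.001, 3.142]
force: [-1.1, 0.2, 6.0]
width: 20.6
```

>>> {"op": "servo_tool", "data": {
  "increments": [
    {"dx": 0, "dy": 0, "dz": 1, "ax": 0, "ay": 0, "az": 0, "claw": 1},
    {"dx": 0, "dy": 0, "dz": 3, "ax": 0, "ay": 0, "az": 0, "claw": 1},
    {"dx": 0, "dy": 0, "dz": 6, "ax": 0, "ay": 0, "az": 0, "claw": 1},
    {"dx": 0, "dy": 0, "dz": 9, "ax": 0, "ay": 0, "az": 0, "claw": 1},
    {"dx": 0, "dy": 0, "dz": 12, "ax": 0, "ay": 0, "az": 0, "claw": 1},
    {"dx": 0, "dy": 0, "dz": 12, "ax": 0, "ay": 0, "az": 0, "claw": 1},
    {"dx": 0, "dy": 0, "dz": 12, "ax": 0, "ay": 0, "az": 0, "claw": 1}
  ]
}}

```text
clock: 9.3
eef_pos: [448.6, -11.2, 169.8]
tool_rot: [-1.571, 0.004, -3.142]
force: [0.7, -0.5, -2.0]
width: 20.5
```

```bash
python3 - <<'E'
from meas import *
t=load('t5');c=t['color'].astype(int)
m=((c[...,2]>65)&(c[...,0]-c[...,2]>50)&(c[...,0]>130)).astype(np.uint8)*255
x=blob(m,355,127,7);print(x[0],x[1],ray(t,*x[0],83).round(1))
m=((c[...,0]<95)&(c[...,0]-c[...,2]>12)).astype(np.uint8)*255
x=blob(m,351,131,16);print(x[0],x[1],ray(t,*x[0],25).round(1))
E
```

```text
[354.87301587 126.85714286] [350 123  10   8  63] [ 597.1 -264.4   83. ]
[348.84555985 133.47104247] [340 122  21  21 259] [ 593.9 -262.3   25. ]
```

>>> {"op": "servo_tool", "data": {
  "increments": [
    {"dx": 2, "dy": -2.4, "dz": 0, "ax": 0, "ay": 0, "az": 0, "claw": 1},
    {"dx": 4.5, "dy": -5.4, "dz": 0, "ax": 0, "ay": 0, "az": 0, "claw": 1},
    {"dx": 7, "dy": -8.5, "dz": 0, "ax": 0, "ay": 0, "az": 0, "claw": 1},
    {"dx": 9.5, "dy": -11.5, "dz": 0, "ax": 0, "ay": 0, "az": 0, "claw": 1},
    {"dx": 12, "dy": -14.5, "dz": 0, "ax": 0, "ay": 0, "az": 0, "claw": 1},
    {"dx": 14, "dy": -17, "dz": 0, "ax": 0, "ay": 0, "az": 0, "claw": 1},
    {"dx": 15.1, "dy": -18.2, "dz": 0, "ax": 0, "ay": 0, "az": 0, "claw": 1},
    {"dx": 15.1, "dy": -18.2, "dz": 0, "ax": 0, "ay": 0, "az": 0, "claw": 1}
  ]
}}

```text
clock: 9.97
eef_pos: [599.5, -197.8, 165.9]
tool_rot: [-1.569, -0.001, 3.137]
force: [-0.6, -0.3, -1.1]
width: 20.4
```

>>> {"op": "servo_tool", "data": {
  "increments": [
    {"dx": 0, "dy": 0, "dz": 0, "ax": 0, "ay": 0, "az": 0, "claw": 1},
    {"dx": 0, "dy": 0, "dz": -2, "ax": 0, "ay": 0, "az": 0, "claw": 1},
    {"dx": 0, "dy": 0, "dz": -4, "ax": 0, "ay": 0, "az": 0, "claw": 1},
    {"dx": 0, "dy": 0, "dz": -6, "ax": 0, "ay": 0, "az": 0, "claw": 1},
    {"dx": 0, "dy": 0, "dz": -7, "ax": 0, "ay": 0, "az": 0, "claw": 1},
    {"dx": 0, "dy": 0, "dz": -7, "ax": 0, "ay": 0, "az": 0, "claw": 1},
    {"dx": 0, "dy": 0, "dz": -7, "ax": 0, "ay": 0, "az": 0, "claw": 1}
  ]
}}

```text
clock: 10.55
eef_pos: [597.9, -192.3, 97.8]
tool_rot: [-1.572, -0.002, -3.141]
force: [0.3, -0.2, 0.3]
width: 20.5
```

```bash
python3 - <<'E'
from h import *
cap('side','s6');im=cap('top','t6');s=read_state();print(s['clock'],s['eef_pos'],s['tool_rot'],s['width'],s['force'],s['qpos'].round(2))
a=cv2.imread('pics/s6.png')[90:210,180:340];b=cv2.imread('pics/t6.png')[90:210,260:420];cv2.imwrite('pics/c6.png',cv2.resize(np.hstack([a,b]),(800,300),interpolation=2))
E
```

```text
10.65 [ 599.24258783 -193.11257596   99.34270295] [-1.57050870e+00  1.57431166e-03 -3.14133700e+00] 20.510107917612853 [ 0.06496433  0.00438725 -0.20432244] [ 0.24  0.76  0.05  1.69 -0.05  0.69 -1.26]
```

View pics/c6.png

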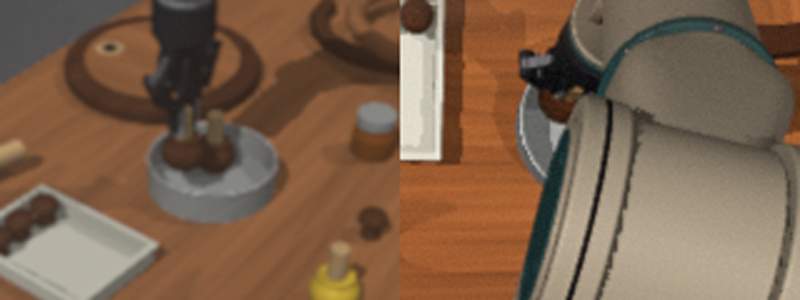

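The side view shows the second foot above the tin, left of the first, whose tenon is at about (217,125) and still upright. Next I lower it.

>>> {"op": "servo_tool", "data": {
  "increments": [
    {"dx": 0, "dy": 0, "dz": -1.5, "ax": 0, "ay": 0, "az": 0, "claw": 1},
    {"dx": 0, "dy": 0, "dz": -3, "ax": 0, "ay": 0, "az": 0, "claw": 1},
    {"dx": 0, "dy": 0, "dz": -4, "ax": 0, "ay": 0, "az": 0, "claw": 1},
    {"dx": 0, "dy": 0, "dz": -4.4, "ax": 0, "ay": 0, "az": 0, "claw": 1},
    {"dx": 0, "dy": 0, "dz": -4.6, "ax": 0, "ay": 0, "az": 0, "claw": 1},
    {"dx": 0, "dy": 0, "dz": -4.7, "ax": 0, "ay": 0, "az": 0, "claw": 1},
    {"dx": 0, "dy": 0, "dz": -4.75, "ax": 0, "ay": 0, "az": 0, "claw": 1},
    {"dx": 0, "dy": 0, "dz": -4.75, "ax": 0, "ay": 0, "az": 0, "claw": 1}
  ]
}}

```text
clock: 11.32
eef_pos: [598.8, -193.3, 52.1]
tool_rot: [-1.571, 0.001, 3.141]
force: [-2.9, 2.4, 4.1]
width: 20.4
```

>>> {"op": "servo_tool", "data": {
  "increments": [
    {"dx": 0, "dy": 0, "dz": 0, "ax": 0, "ay": 0, "az": 0, "claw": 0},
    {"dx": 0, "dy": 0, "dz": 0, "ax": 0, "ay": 0, "az": 0, "claw": 0},
    {"dx": 0, "dy": 0, "dz": 0, "ax": 0, "ay": 0, "az": 0, "claw": 0},
    {"dx": 0, "dy": 0, "dz": 0, "ax": 0, "ay": 0, "az": 0, "claw": 0},
    {"dx": 0, "dy": 0, "dz": 3, "ax": 0, "ay": 0, "az": 0, "claw": 0},
    {"dx": 0, "dy": 0, "dz": 7, "ax": 0, "ay": 0, "az": 0, "claw": 0},
    {"dx": 0, "dy": 0, "dz": 11, "ax": 0, "ay": 0, "az": 0, "claw": 0},
    {"dx": 0, "dy": 0, "dz": 12, "ax": 0, "ay": 0, "az": 0, "claw": 0}
  ]
}}

```text
clock: 11.98
eef_pos: [602.2, -194.7, 177.1]
tool_rot: [-1.568, 0.01, 3.141]
force: [0.6, -0.7, 0.6]
width: 42.8
```

>>> {"op": "servo_tool", "data": {
  "increments": [
    {"dx": -1.5, "dy": 2.8, "dz": 0, "ax": 0, "ay": 0, "az": 0, "claw": -1},
    {"dx": -3.4, "dy": 6.3, "dz": 0, "ax": 0, "ay": 0, "az": 0, "claw": -1},
    {"dx": -5.3, "dy": 9.8, "dz": 0, "ax": 0, "ay": 0, "az": 0, "claw": -1},
    {"dx": -7.2, "dy": 13.3, "dz": 0, "ax": 0, "ay": 0, "az": 0, "claw": -1},
    {"dx": -9.1, "dy": 16.8, "dz": 0, "ax": 0, "ay": 0, "az": 0, "claw": -1},
    {"dx": -11, "dy": 20.3, "dz": 0, "ax": 0, "ay": 0, "az": 0, "claw": -1},
    {"dx": -12.9, "dy": 23.8, "dz": 0, "ax": 0, "ay": 0, "az": 0, "claw": -1},
    {"dx": -14.8, "dy": 27.3, "dz": 0, "ax": 0, "ay": 0, "az": 0, "claw": -1}
  ]
}}

```text
clock: 12.65
eef_pos: [449.7, 81.0, 171.0]
tool_rot: [-1.571, 0.001, 3.141]
force: [1.6, 1.2, 0.3]
width: 85.0
```

>>> {"op": "servo_tool", "data": {
  "increments": [
    {"dx": -1.2, "dy": 2.4, "dz": 0, "ax": 0, "ay": 0, "az": 0, "claw": -1},
    {"dx": -2.4, "dy": 4.7, "dz": 0, "ax": 0, "ay": 0, "az": 0, "claw": -1},
    {"dx": -2.4, "dy": 4.7, "dz": 0, "ax": 0, "ay": 0, "az": 0, "claw": -1},
    {"dx": -2.4, "dy": 4.7, "dz": 0, "ax": 0, "ay": 0, "az": 0, "claw": -1},
    {"dx": -2.4, "dy": 4.7, "dz": 0, "ax": 0, "ay": 0, "az": 0, "claw": -1}
  ]
}}

```text
clock: 13.07
eef_pos: [427.2, 126.1, 170.9]
tool_rot: [-1.57, 0.001, 3.141]
force: [-0.0, -1.0, -0.4]
width: 85.5
```

```bash
python3 - <<'E'
from meas import *
w=cap('wrist','w7');s=read_state();print(s['clock'],s['eef_pos'],s['tool_rot'],s['qpos'].round(2))
c=w['color'].astype(int);print(proj(w,(427,126,80)))
m=((c[...,2]>78)&(c[...,0]>175)&(c[...,0]-c[...,2]<120)).astype(np.uint8)*255
x=blob(m,*proj(w,(427,126,80)),25);print(x[0],x[1],ray(w,*x[0],80).round(1))
# hinge
m=((c[...,0]>180)&(c[...,1]>120)&(c[...,0]-c[...,2]>90)).astype(np.uint8)*255
x=blob(m,*proj(w,(367,268,9)),60)
if x:
  cn=max(cv2.findContours(x[2],0,2)[0],key=cv2.contourArea);r=cv2.minAreaRect(cn);print('hinge',r,[ray(w,*q,9).round(1).tolist() for q in cv2.boxPoints(r)],ray(w,*r[0],9))
t=cap('top','t7');c=t['color'].astype(int)
cv2.imwrite('pics/c7.png',cv2.resize(np.hstack([cv2.imread('pics/w7.png')[:,:],cv2.resize(cv2.imread('pics/t7.png')[90:186,280:408],(512,384),interpolation=2)]),(800,300)))
E
```

```text
13.1167 [427.34553618 125.6174358  170.89403779] [-1.57032377e+00  8.28119555e-04  3.13969856e+00] [-0.41  0.44  0.08  2.13 -0.06  0.57 -1.86]
(np.float64(257.0352453529339), np.float64(194.7714348962765))
[254.12971698 195.33018868] [243 184  23  24 424] [426.5 128.5  80. ]
hinge ((132.34278869628906, 214.32098388671875), (31.653207778930664, 20.683618545532227), 82.40535736083984) [[400.4, 281.7, 9.0], [403.7, 258.0, 9.0], [365.4, 257.2, 9.0], [361.9, 281.7, 9.0]] [383.15155396 269.61866019   9.        ]
```

View pics/c7.png

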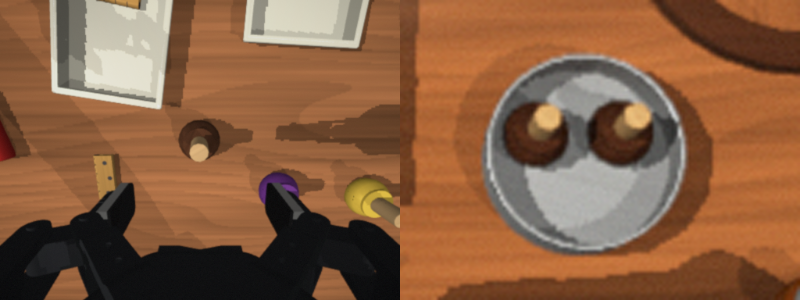

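Both placed feet stand upright in the tin at (536,130) and (622,130), and foot 1's tenon is centred between the jaws at (199,152). Next I grasp foot 1.

>>> {"op": "servo_tool", "data": {
  "increments": [
    {"dx": 0, "dy": 0.1, "dz": -3, "ax": 0, "ay": 0, "az": 0, "claw": -1},
    {"dx": 0, "dy": 0.1, "dz": -6, "ax": 0, "ay": 0, "az": 0, "claw": -1},
    {"dx": 0, "dy": 0.1, "dz": -9, "ax": 0, "ay": 0, "az": 0, "claw": -1},
    {"dx": 0, "dy": 0.1, "dz": -11, "ax": 0, "ay": 0, "az": 0, "claw": -1},
    {"dx": 0, "dy": 0.1, "dz": -12.25, "ax": 0, "ay": 0, "az": 0, "claw": -1},
    {"dx": 0, "dy": 0.1, "dz": -12.25, "ax": 0, "ay": 0, "az": 0, "claw": -1},
    {"dx": 0, "dy": 0.1, "dz": -12.25, "ax": 0, "ay": 0, "az": 0, "claw": -1}
  ]
}}

```text
clock: 13.75
eef_pos: [426.7, 126.4, 47.9]
tool_rot: [-1.57, -0.001, 3.139]
force: [0.4, 0.5, 0.1]
width: 85.2
```

>>> {"op": "servo_tool", "data": {
  "increments": [
    {"dx": 0, "dy": 0, "dz": 0, "ax": 0, "ay": 0, "az": 0, "claw": 1},
    {"dx": 0, "dy": 0, "dz": 0, "ax": 0, "ay": 0, "az": 0, "claw": 1},
    {"dx": 0, "dy": 0, "dz": 0, "ax": 0, "ay": 0, "az": 0, "claw": 1},
    {"dx": 0, "dy": 0, "dz": 0, "ax": 0, "ay": 0, "az": 0, "claw": 1},
    {"dx": 0, "dy": 0, "dz": 0, "ax": 0, "ay": 0, "az": 0, "claw": 1},
    {"dx": 0, "dy": 0, "dz": 0, "ax": 0, "ay": 0, "az": 0, "claw": 1},
    {"dx": 0, "dy": 0, "dz": 0, "ax": 0, "ay": 0, "az": 0, "claw": 1},
    {"dx": 0, "dy": 0, "dz": 0, "ax": 0, "ay": 0, "az": 0, "claw": 1}
  ]
}}

```text
clock: 14.42
eef_pos: [426.9, 127.8, 48.9]
tool_rot: [-1.571, 0.001, 3.141]
force: [-0.6, -0.3, 6.1]
width: 20.1
```

>>> {"op": "servo_tool", "data": {
  "increments": [
    {"dx": 0, "dy": 0, "dz": 1, "ax": 0, "ay": 0, "az": 0, "claw": 1},
    {"dx": 0, "dy": 0, "dz": 3, "ax": 0, "ay": 0, "az": 0, "claw": 1},
    {"dx": 0, "dy": 0, "dz": 6, "ax": 0, "ay": 0, "az": 0, "claw": 1},
    {"dx": 0, "dy": 0, "dz": 9, "ax": 0, "ay": 0, "az": 0, "claw": 1},
    {"dx": 0, "dy": 0, "dz": 12, "ax": 0, "ay": 0, "az": 0, "claw": 1},
    {"dx": 0, "dy": 0, "dz": 12, "ax": 0, "ay": 0, "az": 0, "claw": 1},
    {"dx": 0, "dy": 0, "dz": 12, "ax": 0, "ay": 0, "az": 0, "claw": 1}
  ]
}}

```text
clock: 15.0
eef_pos: [427.6, 128.1, 169.8]
tool_rot: [-1.572, 0.004, -3.142]
force: [-0.5, -0.1, -0.9]
width: 20.3
```

```bash
python3 - <<'E'
from meas import *
t=load('t7');c=t['color'].astype(int)
m=((c[...,2]>65)&(c[...,0]-c[...,2]>50)&(c[...,0]>150)).astype(np.uint8)*255
for p in[(355,127),(327,127)]:
    x=blob(m,*p,7);print(x[0],x[1],ray(t,*x[0],83).round(1))
E
```

```text
[355.29824561 126.64912281] [351 123   9   8  57] [ 597.6 -265.5   83. ]
[326.68965517 127.01724138] [323 123   9   9  58] [ 598.2 -192.6   83. ]
```

>>> {"op": "servo_tool", "data": {
  "increments": [
    {"dx": 0.8, "dy": -2.6, "dz": 0, "ax": 0, "ay": 0, "az": 0, "claw": 1},
    {"dx": 1.8, "dy": -6, "dz": 0, "ax": 0, "ay": 0, "az": 0, "claw": 1},
    {"dx": 2.9, "dy": -9.6, "dz": 0, "ax": 0, "ay": 0, "az": 0, "claw": 1},
    {"dx": 4, "dy": -13.2, "dz": 0, "ax": 0, "ay": 0, "az": 0, "claw": 1},
    {"dx": 5.1, "dy": -16.8, "dz": 0, "ax": 0, "ay": 0, "az": 0, "claw": 1},
    {"dx": 6.2, "dy": -20.4, "dz": 0, "ax": 0, "ay": 0, "az": 0, "claw": 1},
    {"dx": 7.3, "dy": -24, "dz": 0, "ax": 0, "ay": 0, "az": 0, "claw": 1},
    {"dx": 8.3, "dy": -27.5, "dz": 0, "ax": 0, "ay": 0, "az": 0, "claw": 1}
  ]
}}

```text
clock: 15.67
eef_pos: [508.8, -149.1, 166.6]
tool_rot: [-1.572, -0.003, 3.141]
force: [1.2, -0.8, -0.5]
width: 20.7
```

>>> {"op": "servo_tool", "data": {
  "increments": [
    {"dx": 1, "dy": -3.3, "dz": 0, "ax": 0, "ay": 0, "az": 0, "claw": 1},
    {"dx": 1.8, "dy": -6, "dz": 0, "ax": 0, "ay": 0, "az": 0, "claw": 1},
    {"dx": 2.5, "dy": -8.2, "dz": 0, "ax": 0, "ay": 0, "az": 0, "claw": 1},
    {"dx": 2.5, "dy": -8.2, "dz": 0, "ax": 0, "ay": 0, "az": 0, "claw": 1},
    {"dx": 2.5, "dy": -8.2, "dz": -3, "ax": 0, "ay": 0, "az": 0, "claw": 1},
    {"dx": 2.5, "dy": -8.2, "dz": -6, "ax": 0, "ay": 0, "az": 0, "claw": 1},
    {"dx": 2.5, "dy": -8.2, "dz": -7, "ax": 0, "ay": 0, "az": 0, "claw": 1},
    {"dx": 2.5, "dy": -8.2, "dz": -7, "ax": 0, "ay": 0, "az": 0, "claw": 1}
  ]
}}

```text
clock: 16.33
eef_pos: [531.5, -227.4, 94.5]
tool_rot: [-1.574, -0.008, -3.141]
force: [0.4, 1.4, -0.7]
width: 20.6
```

```bash
python3 - <<'E'
from h import *
cap('side','s8');im=cap('wrist','w8');s=read_state();print(s['clock'],s['eef_pos'],s['tool_rot'],s['width'],s['force'],s['qpos'].round(2))
a=cv2.resize(cv2.imread('pics/s8.png')[100:196,200:328],(512,384),interpolation=2);b=cv2.imread('pics/w8.png');cv2.imwrite('pics/c8.png',cv2.resize(np.hstack([a,b]),(800,300),interpolation=2))
E
```

```text
16.4333 [ 534.42908971 -228.82432291   98.02133614] [-1.57137175e+00 -1.12439222e-03 -3.14129388e+00] 20.26112602922922 [0.45606485 0.36511827 0.01838786] [ 0.33  0.71  0.04  1.83 -0.05  0.61 -1.17]
```

View pics/c8.png

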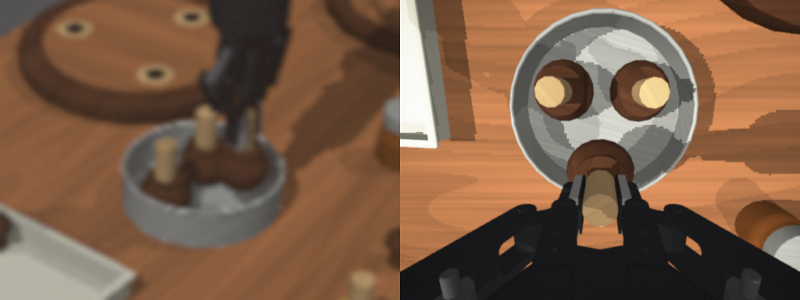

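The wrist view shows the two feet at (563,92) and (640,92). The third is held symmetrically below them at (600,165), clear of both. Next I lower it.

>>> {"op": "servo_tool", "data": {
  "increments": [
    {"dx": 0, "dy": 0, "dz": -1.5, "ax": 0, "ay": 0, "az": 0, "claw": 1},
    {"dx": 0, "dy": 0, "dz": -3, "ax": 0, "ay": 0, "az": 0, "claw": 1},
    {"dx": 0, "dy": 0, "dz": -4, "ax": 0, "ay": 0, "az": 0, "claw": 1},
    {"dx": 0, "dy": 0, "dz": -4.4, "ax": 0, "ay": 0, "az": 0, "claw": 1},
    {"dx": 0, "dy": 0, "dz": -4.6, "ax": 0, "ay": 0, "az": 0, "claw": 1},
    {"dx": 0, "dy": 0, "dz": -4.7, "ax": 0, "ay": 0, "az": 0, "claw": 1},
    {"dx": 0, "dy": 0, "dz": -4.75, "ax": 0, "ay": 0, "az": 0, "claw": 1},
    {"dx": 0, "dy": 0, "dz": -4.75, "ax": 0, "ay": 0, "az": 0, "claw": 1}
  ]
}}

```text
clock: 17.1
eef_pos: [535.1, -229.5, 52.0]
tool_rot: [-1.57, 0.001, 3.141]
force: [-1.4, 1.0, 4.0]
width: 20.2
```

>>> {"op": "servo_tool", "data": {
  "increments": [
    {"dx": 0, "dy": 0, "dz": 0, "ax": 0, "ay": 0, "az": 0, "claw": 0},
    {"dx": 0, "dy": 0, "dz": 0, "ax": 0, "ay": 0, "az": 0, "claw": 0},
    {"dx": 0, "dy": 0, "dz": 0, "ax": 0, "ay": 0, "az": 0, "claw": 0},
    {"dx": 0, "dy": 0, "dz": 0, "ax": 0, "ay": 0, "az": 0, "claw": 0},
    {"dx": 0, "dy": 0, "dz": 3, "ax": 0, "ay": 0, "az": 0, "claw": 0},
    {"dx": 0, "dy": 0, "dz": 7, "ax": 0, "ay": 0, "az": 0, "claw": 0},
    {"dx": 0, "dy": 0, "dz": 11, "ax": 0, "ay": 0, "az": 0, "claw": 0},
    {"dx": 0, "dy": 0, "dz": 12, "ax": 0, "ay": 0, "az": 0, "claw": 0}
  ]
}}

```text
clock: 17.77
eef_pos: [537.8, -230.9, 176.6]
tool_rot: [-1.567, 0.009, 3.141]
force: [2.0, -0.5, -0.4]
width: 42.7
```

>>> {"op": "servo_tool", "data": {
  "increments": [
    {"dx": -2, "dy": -0.3, "dz": 0, "ax": 0, "ay": 0, "az": 0, "claw": -1},
    {"dx": -5, "dy": -0.8, "dz": 0, "ax": 0, "ay": 0, "az": 0, "claw": -1},
    {"dx": -8, "dy": -1.2, "dz": 0, "ax": 0, "ay": 0, "az": 0, "claw": -1},
    {"dx": -11, "dy": -1.7, "dz": 0, "ax": 0, "ay": 0, "az": 0, "claw": -1},
    {"dx": -14.5, "dy": -2.2, "dz": 0, "ax": 0, "ay": 0, "az": 0, "claw": -1},
    {"dx": -17.5, "dy": -2.7, "dz": 0, "ax": 0, "ay": 0, "az": 0, "claw": -1},
    {"dx": -17.5, "dy": -2.7, "dz": 0, "ax": 0, "ay": 0, "az": 0, "claw": -1},
    {"dx": -17.5, "dy": -2.7, "dz": 0, "ax": 0, "ay": 0, "az": 0, "claw": -1}
  ]
}}

```text
clock: 18.43
eef_pos: [358.0, -256.8, 170.9]
tool_rot: [-1.571, -0.001, 3.138]
force: [0.6, 0.0, 0.1]
width: 85.8
```

```bash
python3 - <<'E'
from meas import *
w=cap('wrist','w9');s=read_state();print(s['clock'],s['eef_pos'],s['tool_rot'],s['qpos'].round(2))
w=cap('wrist','w9');s=read_state();print(s['clock'],s['eef_pos'])
c=w['color'].astype(int);p=proj(w,(360,-257,28));print(p)
m=((c[...,0]<100)&(c[...,0]-c[...,2]>10)).astype(np.uint8)*255
x=blob(m,*p,32);print(x[0],x[1],ray(w,*x[0],27).round(1))
t=cap('top','t9');c=t['color'].astype(int)
m=((c[...,2]>65)&(c[...,0]-c[...,2]>50)&(c[...,0]>150)).astype(np.uint8)*255
for p in[(355,127),(327,127),(339,153)]:
    x=blob(m,*p,8);print(x[0],x[1],ray(t,*x[0],83).round(1))
cv2.imwrite('pics/c9.png',cv2.resize(np.hstack([cv2.imread('pics/w9.png')[:,:],cv2.resize(cv2.imread('pics/t9.png')[90:186,280:408],(512,384),interpolation=2)]),(800,300)))
E
```

```text
18.4833 [ 359.85850213 -256.73316844  171.01592334] [-1.57030515e+00  1.09990052e-03  3.14035879e+00] [ 0.53  0.44  0.04  2.14 -0.03  0.56 -0.98]
18.5333 [ 360.7708533  -256.5686733   170.99826156]
(np.float64(256.9524015672441), np.float64(180.75465334032697))
[257.24813632 179.13844515] [240 162  35  35 939] [ 361.5 -257.3   27. ]
[355.43396226 126.54716981] [352 123   8   8  53] [ 597.9 -265.9   83. ]
[326.78181818 126.98181818] [323 123   9   9  55] [ 598.3 -192.8   83. ]
[342.43636364 151.41818182] [339 148   8   8  55] [ 534.6 -229.7   83. ]
```

View pics/c9.png

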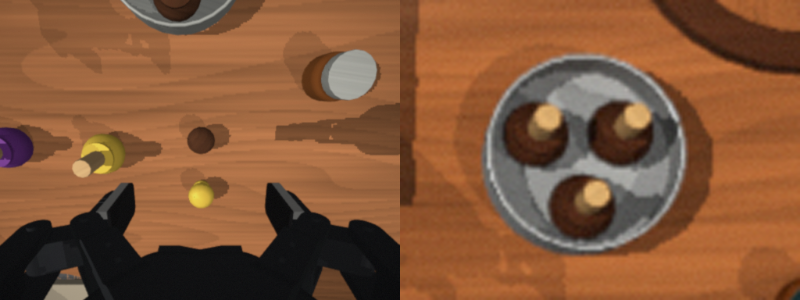

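All three feet stand upright as a triangle in the tin. The knob is at (257,179) in the wrist picture, centred between the jaws.

>>> {"op": "servo_tool", "data": {
  "increments": [
    {"dx": 0.1, "dy": 0, "dz": -3.5, "ax": 0, "ay": 0, "az": 0, "claw": -1},
    {"dx": 0.1, "dy": 0, "dz": -7, "ax": 0, "ay": 0, "az": 0, "claw": -1},
    {"dx": 0.1, "dy": 0, "dz": -10.5, "ax": 0, "ay": 0, "az": 0, "claw": -1},
    {"dx": 0.1, "dy": 0, "dz": -13.5, "ax": 0, "ay": 0, "az": 0, "claw": -1},
    {"dx": 0.1, "dy": 0, "dz": -15.5, "ax": 0, "ay": 0, "az": 0, "claw": -1},
    {"dx": 0.1, "dy": 0, "dz": -16.4, "ax": 0, "ay": 0, "az": 0, "claw": -1},
    {"dx": 0.1, "dy": 0, "dz": -16.4, "ax": 0, "ay": 0, "az": 0, "claw": -1},
    {"dx": 0.1, "dy": 0, "dz": -16.4, "ax": 0, "ay": 0, "az": 0, "claw": -1}
  ]
}}

```text
clock: 19.25
eef_pos: [360.6, -256.5, 8.0]
tool_rot: [-1.57, -0.004, -3.14]
force: [-0.4, -0.1, 0.1]
width: 85.4
```

>>> {"op": "servo_tool", "data": {
  "increments": [
    {"dx": 0, "dy": 0, "dz": 0, "ax": 0, "ay": 0, "az": 0, "claw": 1},
    {"dx": 0, "dy": 0, "dz": 0, "ax": 0, "ay": 0, "az": 0, "claw": 1},
    {"dx": 0, "dy": 0, "dz": 0, "ax": 0, "ay": 0, "az": 0, "claw": 1},
    {"dx": 0, "dy": 0, "dz": 0, "ax": 0, "ay": 0, "az": 0, "claw": 1},
    {"dx": 0, "dy": 0, "dz": 0, "ax": 0, "ay": 0, "az": 0, "claw": 1},
    {"dx": 0, "dy": 0, "dz": 0, "ax": 0, "ay": 0, "az": 0, "claw": 1},
    {"dx": 0, "dy": 0, "dz": 0, "ax": 0, "ay": 0, "az": 0, "claw": 1}
  ]
}}

```text
clock: 19.83
eef_pos: [359.6, -257.1, 10.0]
tool_rot: [-1.568, -0.004, -3.141]
force: [-0.6, 0.5, 7.2]
width: 34.7
```

>>> {"op": "servo_tool", "data": {
  "increments": [
    {"dx": 0, "dy": 0, "dz": 0.5, "ax": 0, "ay": 0, "az": 0, "claw": 1},
    {"dx": 0, "dy": 0, "dz": 2, "ax": 0, "ay": 0, "az": 0, "claw": 1},
    {"dx": 0, "dy": 0, "dz": 5, "ax": 0, "ay": 0, "az": 0, "claw": 1},
    {"dx": 0, "dy": 0, "dz": 8, "ax": 0, "ay": 0, "az": 0, "claw": 1},
    {"dx": 0, "dy": 0, "dz": 10, "ax": 0, "ay": 0, "az": 0, "claw": 1},
    {"dx": 0, "dy": 0, "dz": 10, "ax": 0, "ay": 0, "az": 0, "claw": 1},
    {"dx": 0, "dy": 0, "dz": 10, "ax": 0, "ay": 0, "az": 0, "claw": 1}
  ]
}}

```text
clock: 20.42
eef_pos: [359.4, -257.6, 110.2]
tool_rot: [-1.568, -0.003, 3.141]
force: [-0.5, 0.1, -1.2]
width: 35.0
```

```bash
python3 - <<'E'
from h import *
cap('side','s10');im=cap('wrist','w10');s=read_state();print(s['clock'],s['eef_pos'],s['tool_rot'],s['width'],s['force'])
a=cv2.resize(cv2.imread('pics/s10.png')[110:206,270:398],(512,384),interpolation=2);b=cv2.imread('pics/w10.png');cv2.imwrite('pics/c10.png',cv2.resize(np.hstack([a,b]),(800,300),interpolation=2))
E
```

```text
20.5167 [ 358.36545256 -256.9268197   108.72459442] [-1.56973052 -0.00630546  3.14147345] 34.7462192495708 [ 0.02314835 -0.20838285 -0.54737671]
```

View pics/c10.png

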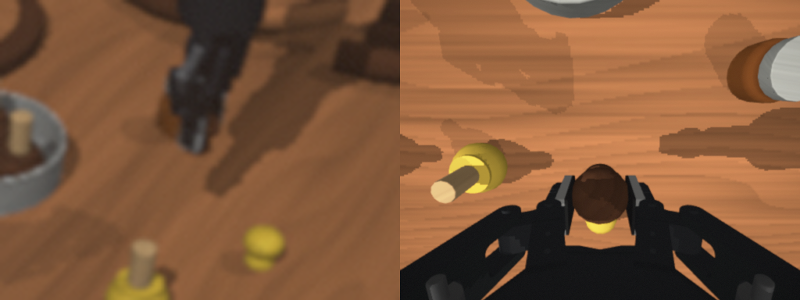

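The side and wrist views show the knob held centrally in the jaws, and the yellow look-alikes are undisturbed. Next I carry it to the knob tray.

>>> {"op": "servo_tool", "data": {
  "increments": [
    {"dx": 0, "dy": 0, "dz": 3, "ax": 0, "ay": 0, "az": 0, "claw": 1},
    {"dx": 2.5, "dy": 2.5, "dz": 6, "ax": 0, "ay": 0, "az": 0, "claw": 1},
    {"dx": 5, "dy": 5, "dz": 6, "ax": 0, "ay": 0, "az": 0, "claw": 1},
    {"dx": 7.5, "dy": 7.6, "dz": 6, "ax": 0, "ay": 0, "az": 0, "claw": 1},
    {"dx": 10, "dy": 10.1, "dz": 6, "ax": 0, "ay": 0, "az": 0, "claw": 1},
    {"dx": 12.5, "dy": 12.6, "dz": 6, "ax": 0, "ay": 0, "az": 0, "claw": 1},
    {"dx": 15, "dy": 15.1, "dz": 6, "ax": 0, "ay": 0, "az": 0, "claw": 1},
    {"dx": 17.5, "dy": 17.6, "dz": 6, "ax": 0, "ay": 0, "az": 0, "claw": 1}
  ]
}}

```text
clock: 21.18
eef_pos: [534.1, -79.4, 167.5]
tool_rot: [-1.569, -0.008, -3.141]
force: [0.1, -0.8, 1.0]
width: 35.0
```

>>> {"op": "servo_tool", "data": {
  "increments": [
    {"dx": 2.5, "dy": 2.5, "dz": 0, "ax": 0, "ay": 0, "az": 0, "claw": 1},
    {"dx": 5, "dy": 5, "dz": 0, "ax": 0, "ay": 0, "az": 0, "claw": 1},
    {"dx": 7.9, "dy": 8, "dz": 0, "ax": 0, "ay": 0, "az": 0, "claw": 1},
    {"dx": 7.9, "dy": 8, "dz": 0, "ax": 0, "ay": 0, "az": 0, "claw": 1},
    {"dx": 7.9, "dy": 8, "dz": 0, "ax": 0, "ay": 0, "az": 0, "claw": 1},
    {"dx": 7.9, "dy": 8, "dz": 0, "ax": 0, "ay": 0, "az": 0, "claw": 1}
  ]
}}

```text
clock: 21.68
eef_pos: [611.7, -1.1, 167.2]
tool_rot: [-1.568, -0.009, -3.14]
force: [-0.0, -1.0, 0.0]
width: 34.5
```

```bash
python3 - <<'E'
from h import *
cap('side','s11');im=cap('wrist','w11');s=read_state();print(s['clock'],s['eef_pos'],s['tool_rot'],s['width'],s['force'])
a=cv2.resize(cv2.imread('pics/s11.png')[100:244,130:322],(512,384),interpolation=2);b=cv2.imread('pics/w11.png');cv2.imwrite('pics/c11.png',cv2.resize(np.hstack([a,b]),(800,300),interpolation=2))
E
```

```text
21.7833 [611.68421086  -2.62367534 167.98739157] [-1.56793293 -0.0079594   3.14054267] 34.8037288530842 [ 0.41695702  0.26051807 -0.09477095]
```

View pics/c11.png

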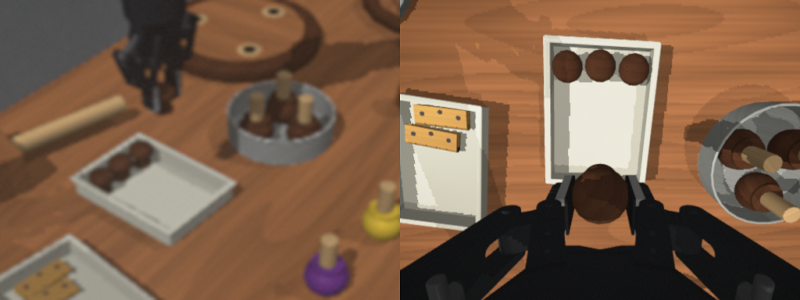

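>>> {"op": "servo_tool", "data": {
  "increments": [
    {"dx": 0, "dy": 0, "dz": -3, "ax": 0, "ay": 0, "az": 0, "claw": 1},
    {"dx": 0, "dy": 0, "dz": -6.5, "ax": 0, "ay": 0, "az": 0, "claw": 1},
    {"dx": 0, "dy": 0, "dz": -10, "ax": 0, "ay": 0, "az": 0, "claw": 1},
    {"dx": 0, "dy": 0, "dz": -12.5, "ax": 0, "ay": 0, "az": 0, "claw": 1},
    {"dx": 0, "dy": 0, "dz": -13.5, "ax": 0, "ay": 0, "az": 0, "claw": 1},
    {"dx": 0, "dy": 0, "dz": -14, "ax": 0, "ay": 0, "az": 0, "claw": 1},
    {"dx": 0, "dy": 0, "dz": -14, "ax": 0, "ay": 0, "az": 0, "claw": 1},
    {"dx": 0, "dy": 0, "dz": -14, "ax": 0, "ay": 0, "az": 0, "claw": 1}
  ]
}}

```text
clock: 22.45
eef_pos: [614.0, -1.1, 30.5]
tool_rot: [-1.57, -0.003, 3.141]
force: [-0.0, -0.1, 0.3]
width: 34.6
```

```bash
python3 - <<'E'
from h import *
cap('side','s12');im=cap('wrist','w12');s=read_state();print(s['clock'],s['eef_pos'],s['tool_rot'],s['width'],s['force'])
a=cv2.resize(cv2.imread('pics/s12.png')[130:226,150:278],(512,384),interpolation=2);b=cv2.imread('pics/w12.png');cv2.imwrite('pics/c12.png',cv2.resize(np.hstack([a,b]),(800,300),interpolation=2))
E
```

```text
22.55 [614.34237949  -0.94181258  30.95449074] [-1.56968768e+00 -2.09650747e-03  3.14135523e+00] 34.54921416387536 [-0.16356368 -0.0839973   0.51825996]
```

View pics/c12.png

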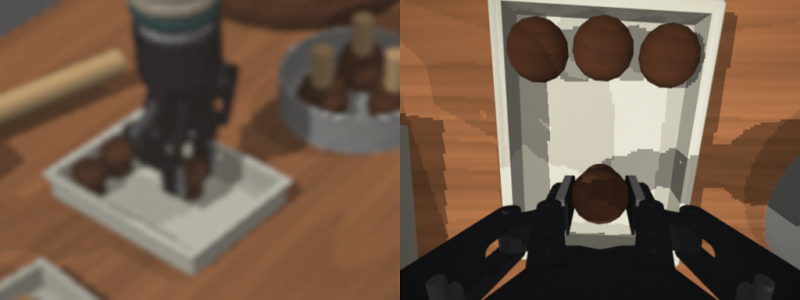

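The views show the knob over the free floor of the knob tray, at about (600,193) in the wrist half, in line with the middle knob. Next I lower it slowly.

>>> {"op": "servo_tool", "data": {
  "increments": [
    {"dx": 0, "dy": 0, "dz": -0.7, "ax": 0, "ay": 0, "az": 0, "claw": 1},
    {"dx": 0, "dy": 0, "dz": -1.2, "ax": 0, "ay": 0, "az": 0, "claw": 1},
    {"dx": 0, "dy": 0, "dz": -1.5, "ax": 0, "ay": 0, "az": 0, "claw": 1},
    {"dx": 0, "dy": 0, "dz": -1.6, "ax": 0, "ay": 0, "az": 0, "claw": 1},
    {"dx": 0, "dy": 0, "dz": -1.6, "ax": 0, "ay": 0, "az": 0, "claw": 1},
    {"dx": 0, "dy": 0, "dz": -1.6, "ax": 0, "ay": 0, "az": 0, "claw": 1}
  ]
}}

```text
clock: 23.05
eef_pos: [612.7, -1.1, 13.1]
tool_rot: [-1.569, -0.006, -3.141]
force: [-1.1, -0.7, 1.4]
width: 34.6
```

>>> {"op": "servo_tool", "data": {
  "increments": [
    {"dx": 0, "dy": 0, "dz": -0.05, "ax": 0, "ay": 0, "az": 0, "claw": 1},
    {"dx": 0, "dy": 0, "dz": -0.05, "ax": 0, "ay": 0, "az": 0, "claw": 1},
    {"dx": 0, "dy": 0, "dz": -0.05, "ax": 0, "ay": 0, "az": 0, "claw": 1}
  ]
}}

```text
clock: 23.3
eef_pos: [612.8, -1.1, 13.0]
tool_rot: [-1.569, -0.006, -3.141]
force: [-2.4, -0.9, 5.2]
width: 34.9
```

>>> {"op": "servo_tool", "data": {
  "increments": [
    {"dx": 0, "dy": 0, "dz": 0, "ax": 0, "ay": 0, "az": 0, "claw": -0.3},
    {"dx": 0, "dy": 0, "dz": 0, "ax": 0, "ay": 0, "az": 0, "claw": -0.3},
    {"dx": 0, "dy": 0, "dz": 0, "ax": 0, "ay": 0, "az": 0, "claw": -0.3},
    {"dx": 0, "dy": 0, "dz": 0, "ax": 0, "ay": 0, "az": 0, "claw": -0.3},
    {"dx": 0, "dy": 0, "dz": 3, "ax": 0, "ay": 0, "az": 0, "claw": -0.3},
    {"dx": 0, "dy": 0, "dz": 7, "ax": 0, "ay": 0, "az": 0, "claw": -0.3},
    {"dx": 0, "dy": 0, "dz": 11, "ax": 0, "ay": 0, "az": 0, "claw": -0.3},
    {"dx": 0, "dy": 0, "dz": 14, "ax": 0, "ay": 0, "az": 0, "claw": -0.3}
  ]
}}

```text
clock: 23.97
eef_pos: [613.8, -0.4, 155.4]
tool_rot: [-1.57, -0.003, -3.141]
force: [1.3, -0.3, 0.6]
width: 55.6
```

>>> {"op": "servo_tool", "data": {
  "increments": [
    {"dx": 0, "dy": 0, "dz": 0, "ax": 0, "ay": 0, "az": 0, "claw": -1},
    {"dx": 0, "dy": 0, "dz": 0, "ax": 0, "ay": 0, "az": 0, "claw": -1}
  ]
}}

```text
clock: 24.13
eef_pos: [614.3, -0.8, 154.5]
tool_rot: [-1.569, -0.001, 3.142]
force: [0.4, -0.6, -0.9]
width: 77.5
```

```bash
python3 - <<'E'
from h import *
cap('side','s13');im=cap('wrist','w13');s=read_state();print(s['clock'],s['eef_pos'],s['tool_rot'],s['width'],s['force'])
a=cv2.resize(cv2.imread('pics/s13.png')[130:226,150:278],(512,384),interpolation=2);b=cv2.imread('pics/w13.png');cv2.imwrite('pics/c13.png',cv2.resize(np.hstack([a,b]),(800,300),interpolation=2))
E
```

```text
24.2333 [612.2668499   -1.38598197 151.67566614] [-1.56894218 -0.00682614 -3.14150537] 85.39616919763485 [-0.70487517  0.50699117 -0.13374413]
```

View pics/c13.png

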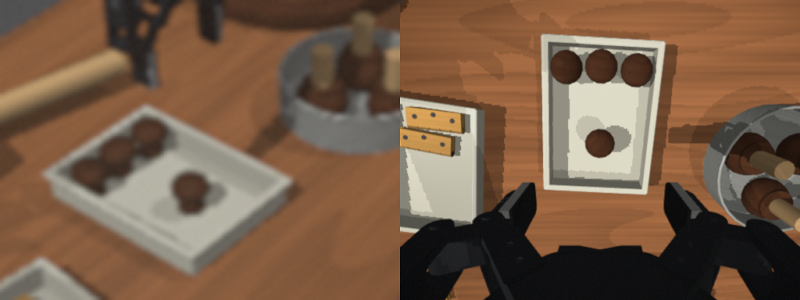

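The knob stands upright in its tray, at (600,143) in the wrist half. Next I go to the hinge.

>>> {"op": "servo_tool", "data": {
  "increments": [
    {"dx": -2, "dy": 2.2, "dz": 0, "ax": 0, "ay": 0, "az": 0, "claw": -1},
    {"dx": -4.5, "dy": 5, "dz": 0, "ax": 0, "ay": 0, "az": 0, "claw": -1},
    {"dx": -7, "dy": 7.7, "dz": 0, "ax": 0, "ay": 0, "az": 0, "claw": -1},
    {"dx": -9.5, "dy": 10.5, "dz": 0, "ax": 0, "ay": 0, "az": 0, "claw": -1},
    {"dx": -12, "dy": 13.2, "dz": 0, "ax": 0, "ay": 0, "az": 0, "claw": -1},
    {"dx": -14.5, "dy": 16, "dz": 0, "ax": 0, "ay": 0, "az": 0, "claw": -1},
    {"dx": -17, "dy": 18.7, "dz": 0, "ax": 0, "ay": 0, "az": 0, "claw": -1},
    {"dx": -19.5, "dy": 21.5, "dz": 0, "ax": 0, "ay": 0, "az": 0, "claw": -1}
  ]
}}

```text
clock: 24.9
eef_pos: [415.7, 214.2, 151.1]
tool_rot: [-1.568, -0.008, 3.141]
force: [0.5, 1.2, -0.7]
width: 85.5
```

>>> {"op": "servo_tool", "data": {
  "increments": [
    {"dx": -2.5, "dy": 2.7, "dz": 0, "ax": 0, "ay": 0, "az": 0, "claw": -1},
    {"dx": -5, "dy": 5.5, "dz": 0, "ax": 0, "ay": 0, "az": 0, "claw": -1},
    {"dx": -5, "dy": 5.5, "dz": 0, "ax": 0, "ay": 0, "az": 0, "claw": -1},
    {"dx": -5, "dy": 5.5, "dz": 0, "ax": 0, "ay": 0, "az": 0, "claw": -1},
    {"dx": -5, "dy": 5.5, "dz": 0, "ax": 0, "ay": 0, "az": 0, "claw": -1}
  ]
}}

```text
clock: 25.32
eef_pos: [367.6, 268.2, 151.6]
tool_rot: [-1.567, -0.007, -3.141]
force: [0.2, -0.5, 0.7]
width: 85.4
```

```bash
python3 - <<'E'
from meas import *
w=cap('wrist','w14');s=read_state();print(s['clock'],s['eef_pos'],s['tool_rot'],s['qpos'].round(2))
c=w['color'].astype(int);p=proj(w,(367,269,9));print(p)
m=((c[...,0]>150)&(c[...,1]>100)&(c[...,0]-c[...,2]>70)).astype(np.uint8)*255
x=blob(m,*p,70);print(x[1])
print(c[int(p[1]),int(p[0])],c[int(p[1]),int(p[0])+40])
E
```

```text
25.3667 [368.1986856  267.69900381 151.6405716 ] [-1.56758253 -0.00676354  3.14042217] [-0.28  0.54 -0.59  2.11  0.5   0.64 -2.78]
(np.float64(255.56369562480467), np.float64(180.41987379413825))
[ 185  147  141  103 8538]
[185 138  75] [170 110  70]
```

View pics/w14.png

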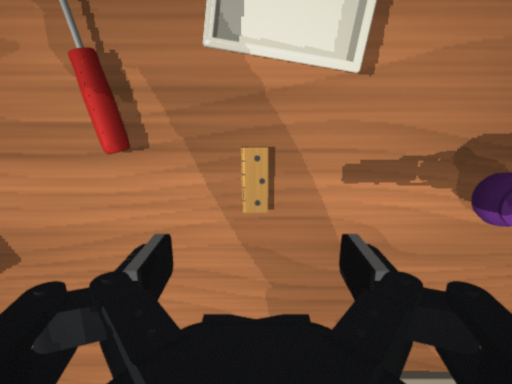

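The wrist view shows the hinge at (255,180), its long side along world x and its width along the jaws. Joint 7 is at -2.78, close to its limit of -2.94. A half turn gives the same grasp with more room, so I do that first.

>>> {"op": "servo_tool", "data": {
  "increments": [
    {"dx": 0, "dy": 0, "dz": 0, "ax": 0, "ay": 0, "az": 0.1, "claw": -1},
    {"dx": 0, "dy": 0, "dz": 0, "ax": 0, "ay": 0, "az": 0.22, "claw": -1},
    {"dx": 0, "dy": 0, "dz": 0, "ax": 0, "ay": 0, "az": 0.34, "claw": -1},
    {"dx": 0, "dy": 0, "dz": 0, "ax": 0, "ay": 0, "az": 0.46, "claw": -1},
    {"dx": 0, "dy": 0, "dz": 0, "ax": 0, "ay": 0, "az": 0.58, "claw": -1},
    {"dx": 0, "dy": 0, "dz": 0, "ax": 0, "ay": 0, "az": 0.7, "claw": -1},
    {"dx": 0, "dy": 0, "dz": 0, "ax": 0, "ay": 0, "az": 0.8, "claw": -1},
    {"dx": 0, "dy": 0, "dz": 0, "ax": 0, "ay": 0, "az": 0.8, "claw": -1}
  ]
}}

```text
clock: 26.03
eef_pos: [368.9, 267.3, 151.9]
tool_rot: [-1.57, -0.007, -2.343]
force: [-0.2, 0.7, -0.0]
width: 85.5
```

```bash
python3 -c "
from h import *
s=read_state();print(s['clock'],s['eef_pos'],s['tool_rot'],s['qpos'].round(2))"
```

```text
26.0333 [368.9279816  267.2752068  151.86843922] [-1.5699937  -0.00676908 -2.34267282] [-0.14  0.6  -0.81  2.1   0.67  0.72 -2.17]
```

>>> {"op": "servo_tool", "data": {
  "increments": [
    {"dx": 0, "dy": 0, "dz": 0, "ax": 0, "ay": 0, "az": 0.12, "claw": -1},
    {"dx": 0, "dy": 0, "dz": 0, "ax": 0, "ay": 0, "az": 0.24, "claw": -1},
    {"dx": 0, "dy": 0, "dz": 0, "ax": 0, "ay": 0, "az": 0.36, "claw": -1},
    {"dx": 0, "dy": 0, "dz": 0, "ax": 0, "ay": 0, "az": 0.48, "claw": -1},
    {"dx": 0, "dy": 0, "dz": 0, "ax": 0, "ay": 0, "az": 0.6, "claw": -1},
    {"dx": 0, "dy": 0, "dz": 0, "ax": 0, "ay": 0, "az": 0.72, "claw": -1},
    {"dx": 0, "dy": 0, "dz": 0, "ax": 0, "ay": 0, "az": 0.8, "claw": -1},
    {"dx": 0, "dy": 0, "dz": 0, "ax": 0, "ay": 0, "az": 0.8, "claw": -1}
  ]
}}

```text
clock: 26.7
eef_pos: [368.5, 267.8, 152.0]
tool_rot: [-1.571, -0.006, -1.545]
force: [0.5, -1.1, -0.1]
width: 85.2
```

>>> {"op": "servo_tool", "data": {
  "increments": [
    {"dx": 0, "dy": 0, "dz": 0, "ax": 0, "ay": 0, "az": 0.12, "claw": -1},
    {"dx": 0, "dy": 0, "dz": 0, "ax": 0, "ay": 0, "az": 0.24, "claw": -1},
    {"dx": 0, "dy": 0, "dz": 0, "ax": 0, "ay": 0, "az": 0.36, "claw": -1},
    {"dx": 0, "dy": 0, "dz": 0, "ax": 0, "ay": 0, "az": 0.48, "claw": -1},
    {"dx": 0, "dy": 0, "dz": 0, "ax": 0, "ay": 0, "az": 0.6, "claw": -1},
    {"dx": 0, "dy": 0, "dz": 0, "ax": 0, "ay": 0, "az": 0.72, "claw": -1},
    {"dx": 0, "dy": 0, "dz": 0, "ax": 0, "ay": 0, "az": 0.8, "claw": -1},
    {"dx": 0, "dy": 0, "dz": 0, "ax": 0, "ay": 0, "az": 0.8, "claw": -1}
  ]
}}

```text
clock: 27.37
eef_pos: [368.3, 268.2, 152.1]
tool_rot: [-1.571, -0.005, -0.745]
force: [-0.2, -0.0, 0.3]
width: 85.4
```

>>> {"op": "servo_tool", "data": {
  "increments": [
    {"dx": 0, "dy": 0, "dz": 0, "ax": 0, "ay": 0, "az": 0.12, "claw": -1},
    {"dx": 0, "dy": 0, "dz": 0, "ax": 0, "ay": 0, "az": 0.24, "claw": -1},
    {"dx": 0, "dy": 0, "dz": 0, "ax": 0, "ay": 0, "az": 0.36, "claw": -1},
    {"dx": 0, "dy": 0, "dz": 0, "ax": 0, "ay": 0, "az": 0.48, "claw": -1},
    {"dx": 0, "dy": 0, "dz": 0, "ax": 0, "ay": 0, "az": 0.6, "claw": -1},
    {"dx": 0, "dy": 0, "dz": 0, "ax": 0, "ay": 0, "az": 0.7, "claw": -1},
    {"dx": 0, "dy": 0, "dz": 0, "ax": 0, "ay": 0, "az": 0.74, "claw": -1},
    {"dx": 0, "dy": 0, "dz": 0, "ax": 0, "ay": 0, "az": 0.74, "claw": -1}
  ]
}}

```text
clock: 28.03
eef_pos: [368.3, 268.5, 152.4]
tool_rot: [-1.57, -0.005, -0.007]
force: [0.6, 0.3, -0.3]
width: 85.6
```

```bash
python3 -c "
from h import *
w=cap('wrist','w15')
s=read_state();print(s['clock'],s['eef_pos'],s['tool_rot'],s['qpos'].round(2))"
```

```text
28.0833 [368.23524673 268.55163762 152.43684037] [-1.57018866 -0.00503053 -0.00738923] [ 0.06  0.79 -1.22  2.11  0.95  0.96 -0.13]
```

View pics/w15.png

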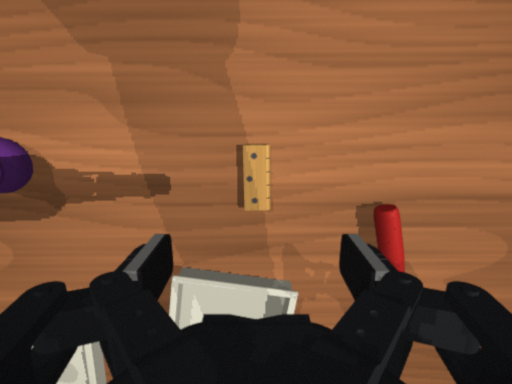

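>>> {"op": "servo_tool", "data": {
  "increments": [
    {"dx": 0, "dy": 0, "dz": 0, "ax": 0, "ay": 0, "az": 0, "claw": -1},
    {"dx": 0, "dy": 0, "dz": 0, "ax": 0, "ay": 0, "az": 0, "claw": -1}
  ]
}}

```text
clock: 28.25
eef_pos: [368.1, 268.9, 152.6]
tool_rot: [-1.57, -0.005, -0.004]
force: [0.1, -0.5, -0.4]
width: 85.2
```

```bash
python3 - <<'E'
from meas import *
s=read_state();print(s['clock'],s['eef_pos'],s['tool_rot'],s['qpos'].round(3),s['qd'].round(3))
im=cap('side','s15')
for tag in('w14','w15'):
    w=load(tag);c=w['color'];hsv=cv2.cvtColor(c,cv2.COLOR_RGB2HSV).astype(int)
    m=((hsv[...,0]>=14)&(hsv[...,0]<=24)&(hsv[...,1]>110)&(hsv[...,2]>120)).astype(np.uint8)*255
    x=blob(m,255,180,55);cn=max(cv2.findContours(x[2],0,2)[0],key=cv2.contourArea);r=cv2.minAreaRect(cn)
    W=np.array([ray(w,*q,9) for q in cv2.boxPoints(r)]);print(tag,r,W[:,:2].round(1).tolist(),W.mean(0))
E
```

```text
28.25 [368.10957161 268.85600907 152.55635916] [-1.56981628 -0.00516024 -0.00444935] [ 0.064  0.786 -1.22   2.107  0.949  0.964 -0.131] [-0.     0.001 -0.005  0.     0.002  0.001  0.012]
w14 ((254.0, 179.5), (67.0, 28.0), 90.0) [[402.7, 284.8], [402.7, 256.5], [330.8, 255.5], [330.8, 285.8]] [366.78619617 270.63218739   9.        ]
w15 ((256.5, 177.0), (66.0, 27.0), 90.0) [[330.7, 256.9], [330.9, 284.2], [401.5, 284.8], [401.3, 255.6]] [366.0730698 270.3958478   9.       ]
```

View pics/s15.png

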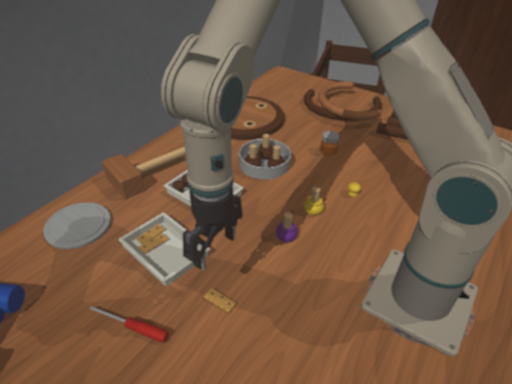

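The arm's elbow has swung aside but is stationary and clear of everything. The hinge measures 70 x 28 mm at (366.5,270), square to the jaws. Next I descend.

>>> {"op": "servo_tool", "data": {
  "increments": [
    {"dx": -0.1, "dy": 0.1, "dz": -2.5, "ax": 0, "ay": 0, "az": 0, "claw": -1},
    {"dx": -0.1, "dy": 0.1, "dz": -5, "ax": 0, "ay": 0, "az": 0, "claw": -1},
    {"dx": -0.1, "dy": 0.1, "dz": -8, "ax": 0, "ay": 0, "az": 0, "claw": -1},
    {"dx": -0.1, "dy": 0.1, "dz": -10.5, "ax": 0, "ay": 0, "az": 0, "claw": -1},
    {"dx": -0.1, "dy": 0.1, "dz": -12.5, "ax": 0, "ay": 0, "az": 0, "claw": -1},
    {"dx": -0.1, "dy": 0.1, "dz": -12.5, "ax": 0, "ay": 0, "az": 0, "claw": -1},
    {"dx": -0.1, "dy": 0.1, "dz": -12.5, "ax": 0, "ay": 0, "az": 0, "claw": -1}
  ]
}}

```text
clock: 28.88
eef_pos: [366.4, 270.0, 27.3]
tool_rot: [-1.57, -0.003, -0.002]
force: [-0.4, 0.4, 0.8]
width: 85.5
```

```bash
python3 - <<'E'
from meas import *
s=read_state();print(s['clock'],s['eef_pos'],s['tool_rot'],s['qpos'].round(3),s['qd'].round(3))
E
```

```text
28.8833 [366.40718785 270.04724707  27.33573954] [-1.57010159 -0.00349735 -0.00175018] [-0.072  0.97  -0.998  2.183  1.287  0.809 -0.392] [ 0.013 -0.035 -0.037 -0.011 -0.01   0.003  0.009]
```

>>> {"op": "servo_tool", "data": {
  "increments": [
    {"dx": 0, "dy": 0, "dz": -1, "ax": 0, "ay": 0, "az": 0, "claw": -1},
    {"dx": 0, "dy": 0, "dz": -1.8, "ax": 0, "ay": 0, "az": 0, "claw": -1},
    {"dx": 0, "dy": 0, "dz": -2.2, "ax": 0, "ay": 0, "az": 0, "claw": -1},
    {"dx": 0, "dy": 0, "dz": -2.4, "ax": 0, "ay": 0, "az": 0, "claw": -1},
    {"dx": 0, "dy": 0, "dz": -2.4, "ax": 0, "ay": 0, "az": 0, "claw": -1},
    {"dx": 0, "dy": 0, "dz": -2.4, "ax": 0, "ay": 0, "az": 0, "claw": -1}
  ]
}}

```text
clock: 29.38
eef_pos: [367.2, 270.2, 4.0]
tool_rot: [-1.569, -0.006, -0.002]
force: [-1.5, -0.5, 0.5]
width: 85.3
```

>>> {"op": "servo_tool", "data": {
  "increments": [
    {"dx": 0, "dy": 0, "dz": 0, "ax": 0, "ay": 0, "az": 0, "claw": 1},
    {"dx": 0, "dy": 0, "dz": 0, "ax": 0, "ay": 0, "az": 0, "claw": 1},
    {"dx": 0, "dy": 0, "dz": 0, "ax": 0, "ay": 0, "az": 0, "claw": 1},
    {"dx": 0, "dy": 0, "dz": 0, "ax": 0, "ay": 0, "az": 0, "claw": 1},
    {"dx": 0, "dy": 0, "dz": 0, "ax": 0, "ay": 0, "az": 0, "claw": 1},
    {"dx": 0, "dy": 0, "dz": 0, "ax": 0, "ay": 0, "az": 0, "claw": 1},
    {"dx": 0, "dy": 0, "dz": 0, "ax": 0, "ay": 0, "az": 0, "claw": 1}
  ]
}}

```text
clock: 29.97
eef_pos: [367.1, 269.9, 4.2]
tool_rot: [-1.57, -0.006, -0.001]
force: [-0.1, -2.4, 7.1]
width: 24.6
```

>>> {"op": "servo_tool", "data": {
  "increments": [
    {"dx": 0, "dy": 0, "dz": 0.5, "ax": 0, "ay": 0, "az": 0, "claw": 1},
    {"dx": 0, "dy": 0, "dz": 1.5, "ax": 0, "ay": 0, "az": 0, "claw": 1},
    {"dx": 0, "dy": 0, "dz": 3.5, "ax": 0, "ay": 0, "az": 0, "claw": 1},
    {"dx": 0, "dy": 0, "dz": 6, "ax": 0, "ay": 0, "az": 0, "claw": 1},
    {"dx": 0, "dy": 0, "dz": 8, "ax": 0, "ay": 0, "az": 0, "claw": 1},
    {"dx": 0, "dy": 0, "dz": 9, "ax": 0, "ay": 0, "az": 0, "claw": 1},
    {"dx": 0, "dy": 0, "dz": 9, "ax": 0, "ay": 0, "az": 0, "claw": 1}
  ]
}}

```text
clock: 30.55
eef_pos: [367.8, 271.0, 95.6]
tool_rot: [-1.567, -0.008, -0.001]
force: [-0.1, 0.3, -1.1]
width: 25.2
```

```bash
python3 - <<'E'
from h import *
cap('side','s16');im=cap('wrist','w16');s=read_state();print(s['clock'],s['eef_pos'],s['tool_rot'],s['width'],s['force'],s['qpos'].round(2))
a=cv2.resize(cv2.imread('pics/s16.png')[210:330,140:300],(512,384),interpolation=2);b=cv2.imread('pics/w16.png');cv2.imwrite('pics/c16.png',cv2.resize(np.hstack([a,b]),(800,300),interpolation=2))
E
```

```text
30.65 [367.18055186 269.75480424  93.57563359] [-1.56974066 -0.00571611 -0.00169134] 24.866633904433726 [ 0.0138302   0.05759446 -0.4897445 ] [-0.01  0.86 -1.1   2.15  1.09  0.87 -0.24]
```

View pics/c16.png

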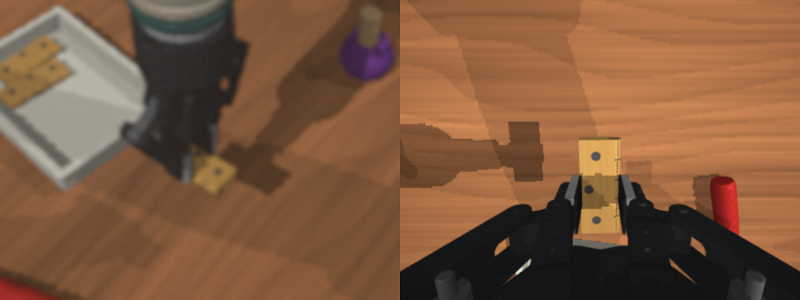

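The hinge is held level and centred, at (599,185) in the wrist half. Next I carry it to its tray, turning by the tray's yaw of about -0.15 rad.

>>> {"op": "servo_tool", "data": {
  "increments": [
    {"dx": 2, "dy": -0.4, "dz": 0, "ax": 0, "ay": 0, "az": -0.02, "claw": 1},
    {"dx": 4.5, "dy": -0.9, "dz": 0, "ax": 0, "ay": 0, "az": -0.04, "claw": 1},
    {"dx": 7.5, "dy": -1.4, "dz": 0, "ax": 0, "ay": 0, "az": -0.06, "claw": 1},
    {"dx": 10.5, "dy": -2, "dz": 0, "ax": 0, "ay": 0, "az": -0.09, "claw": 1},
    {"dx": 13.5, "dy": -2.6, "dz": 0, "ax": 0, "ay": 0, "az": -0.12, "claw": 1},
    {"dx": 16, "dy": -3, "dz": 0, "ax": 0, "ay": 0, "az": -0.148, "claw": 1},
    {"dx": 17.5, "dy": -3.3, "dz": 0, "ax": 0, "ay": 0, "az": -0.148, "claw": 1},
    {"dx": 17.5, "dy": -3.3, "dz": 0, "ax": 0, "ay": 0, "az": -0.148, "claw": 1}
  ]
}}

```text
clock: 31.32
eef_pos: [545.2, 234.9, 91.5]
tool_rot: [-1.571, -0.006, -0.155]
force: [1.0, -0.1, -0.7]
width: 24.8
```

>>> {"op": "servo_tool", "data": {
  "increments": [
    {"dx": 0, "dy": 0, "dz": -1, "ax": 0, "ay": 0, "az": 0, "claw": 1},
    {"dx": 0, "dy": 0, "dz": -2.5, "ax": 0, "ay": 0, "az": 0, "claw": 1},
    {"dx": 0, "dy": 0, "dz": -3.5, "ax": 0, "ay": 0, "az": 0, "claw": 1},
    {"dx": 0, "dy": 0, "dz": -3.5, "ax": 0, "ay": 0, "az": 0, "claw": 1},
    {"dx": 0, "dy": 0, "dz": -3.5, "ax": 0, "ay": 0, "az": 0, "claw": 1}
  ]
}}

```text
clock: 31.73
eef_pos: [540.5, 237.0, 57.3]
tool_rot: [-1.571, -0.003, -0.147]
force: [0.1, -0.3, 0.6]
width: 25.0
```

```bash
python3 - <<'E'
from h import *
cap('side','s17');im=cap('wrist','w17');s=read_state();print(s['clock'],s['eef_pos'],s['tool_rot'],s['width'],s['force'],s['qpos'].round(2))
a=cv2.resize(cv2.imread('pics/s17.png')[190:310,100:260],(512,384),interpolation=2);b=cv2.imread('pics/w17.png');cv2.imwrite('pics/c17.png',cv2.resize(np.hstack([a,b]),(800,300),interpolation=2))
E
```

```text
31.8333 [541.64495733 237.61933349  58.74868292] [-1.56910318 -0.00507367 -0.14827624] 24.681377881307768 [-0.27206669  0.76404826 -0.52033155] [ 0.12  1.02 -1.03  1.81  1.06  0.99  0.05]
```

View pics/c17.png

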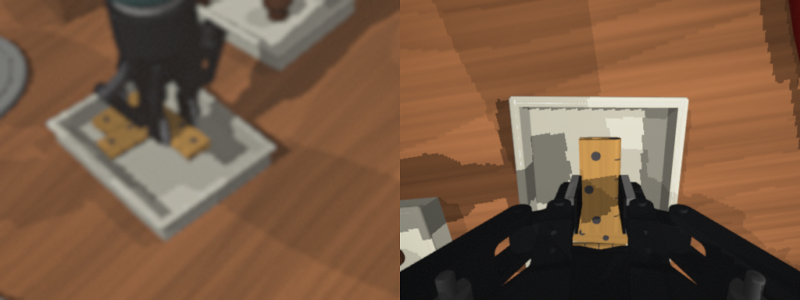

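```bash
python3 - <<'E'
from h import *
w=load('w17');s=load('s17')
e=np.array([np.cos(-.148),np.sin(-.148)]);n=np.array([-e[1],e[0]])
c=np.array([541.6,237.6]);T=np.array([577.5,231.5])
f=800/1024
for nm,P in [('held near',(*(c-35*e),63)),('held far',(*(c+35*e),63))]+[(f'tray floor loc {a,b}',(*(T+a*e+b*n),z)) for a,b,z in[(19,0,12),(-90,-65,28),(-90,65,28),(90,0,28)]]:
    u,v=proj(w,P);u2,v2=proj(s,P);print(nm,'wrist c17:',round(400+u*f),round(v*f),'side c17',round((u2-100)*3.2*f),round((v2-190)*3.2*f))
t=load('t9');print('t9')
cv2.imwrite('pics/ht.png',cv2.resize(cv2.imread('pics/t9.png')[95:195,120:210],None,fx=6,fy=6,interpolation=2))
for b in(-31,31):
  for a in(-90,90,19): print(a,b,[ (round((proj(t,(*(T+a*e+bb*n),z))[0]-120)*6),round((proj(t,(*(T+a*e+bb*n),z))[1]-95)*6)) for bb,z in((b*65/31,28),(b,12))])
E
```

```text
held near wrist c17: 599 141 side c17 196 147
held far wrist c17: 599 235 side c17 151 110
tray floor loc (19, 0) wrist c17: 598 219 side c17 146 134
tray floor loc (-90, -65) wrist c17: 514 108 side c17 265 145
tray floor loc (-90, 65) wrist c17: 682 108 side c17 158 222
tray floor loc (90, 0) wrist c17: 598 291 side c17 103 89
t9
-90 -31 [(376, 510), (305, 505)]
90 -31 [(433, 110), (362, 110)]
19 -31 [(410, 266), (340, 264)]
-90 31 [(78, 473), (165, 488)]
90 31 [(140, 73), (224, 93)]
19 31 [(116, 229), (201, 247)]
```

View pics/ht.png

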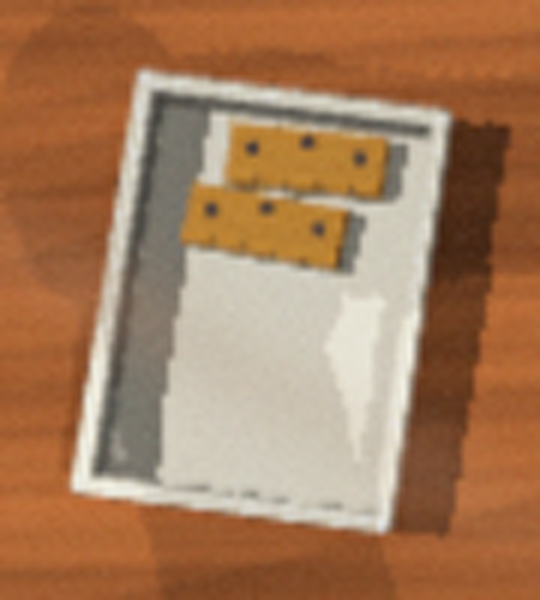

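The fixed hinges' edge is where I predicted it, at (340,266) in the enlarged top view. The held hinge therefore has about 20 mm to them and at least 16 mm to the near wall. Next I lower it.

>>> {"op": "servo_tool", "data": {
  "increments": [
    {"dx": 0, "dy": 0, "dz": -1.5, "ax": 0, "ay": 0, "az": 0, "claw": 1},
    {"dx": 0, "dy": 0, "dz": -3, "ax": 0, "ay": 0, "az": 0, "claw": 1},
    {"dx": 0, "dy": 0, "dz": -4, "ax": 0, "ay": 0, "az": 0, "claw": 1},
    {"dx": 0, "dy": 0, "dz": -4.5, "ax": 0, "ay": 0, "az": 0, "claw": 1},
    {"dx": 0, "dy": 0, "dz": -4.8, "ax": 0, "ay": 0, "az": 0, "claw": 1},
    {"dx": 0, "dy": 0, "dz": -4.8, "ax": 0, "ay": 0, "az": 0, "claw": 1},
    {"dx": 0, "dy": 0, "dz": -4.8, "ax": 0, "ay": 0, "az": 0, "claw": 1}
  ]
}}

```text
clock: 32.42
eef_pos: [542.0, 237.3, 10.7]
tool_rot: [-1.569, -0.005, -0.149]
force: [-0.1, 0.5, -1.4]
width: 24.9
```

>>> {"op": "servo_tool", "data": {
  "increments": [
    {"dx": 0, "dy": 0, "dz": -0.1, "ax": 0, "ay": 0, "az": 0, "claw": 1},
    {"dx": 0, "dy": 0, "dz": -0.2, "ax": 0, "ay": 0, "az": 0, "claw": 1},
    {"dx": 0, "dy": 0, "dz": -0.2, "ax": 0, "ay": 0, "az": 0, "claw": 1}
  ]
}}

```text
clock: 32.67
eef_pos: [542.2, 237.1, 8.9]
tool_rot: [-1.569, -0.006, -0.149]
force: [0.6, 1.2, -1.3]
width: 25.1
```

>>> {"op": "servo_tool", "data": {
  "increments": [
    {"dx": 0, "dy": 0, "dz": -0.05, "ax": 0, "ay": 0, "az": 0, "claw": 1},
    {"dx": 0, "dy": 0, "dz": -0.1, "ax": 0, "ay": 0, "az": 0, "claw": 1},
    {"dx": 0, "dy": 0, "dz": -0.1, "ax": 0, "ay": 0, "az": 0, "claw": 1}
  ]
}}

```text
clock: 32.92
eef_pos: [542.1, 237.0, 7.7]
tool_rot: [-1.57, -0.005, -0.149]
force: [-0.2, 0.0, -1.0]
width: 25.1
```

>>> {"op": "servo_tool", "data": {
  "increments": [
    {"dx": 0, "dy": 0, "dz": -0.05, "ax": 0, "ay": 0, "az": 0, "claw": 1},
    {"dx": 0, "dy": 0, "dz": -0.05, "ax": 0, "ay": 0, "az": 0, "claw": 1},
    {"dx": 0, "dy": 0, "dz": -0.05, "ax": 0, "ay": 0, "az": 0, "claw": 1}
  ]
}}

```text
clock: 33.17
eef_pos: [542.1, 237.1, 7.4]
tool_rot: [-1.57, -0.006, -0.149]
force: [-0.9, 0.2, 1.7]
width: 24.9
```

>>> {"op": "servo_tool", "data": {
  "increments": [
    {"dx": 0, "dy": 0, "dz": -0.05, "ax": 0, "ay": 0, "az": 0, "claw": 1},
    {"dx": 0, "dy": 0, "dz": -0.05, "ax": 0, "ay": 0, "az": 0, "claw": 1},
    {"dx": 0, "dy": 0, "dz": -0.05, "ax": 0, "ay": 0, "az": 0, "claw": 1}
  ]
}}

```text
clock: 33.42
eef_pos: [542.1, 237.1, 7.3]
tool_rot: [-1.57, -0.006, -0.149]
force: [-1.9, -2.4, 5.6]
width: 25.2
```

Contact with the floor. I release to about 45 mm, then lift and open.

>>> {"op": "servo_tool", "data": {
  "increments": [
    {"dx": 0, "dy": 0, "dz": 0, "ax": 0, "ay": 0, "az": 0, "claw": -0.1},
    {"dx": 0, "dy": 0, "dz": 0, "ax": 0, "ay": 0, "az": 0, "claw": -0.1},
    {"dx": 0, "dy": 0, "dz": 0, "ax": 0, "ay": 0, "az": 0, "claw": -0.1},
    {"dx": 0, "dy": 0, "dz": 0, "ax": 0, "ay": 0, "az": 0, "claw": -0.1},
    {"dx": 0, "dy": 0, "dz": 3, "ax": 0, "ay": 0, "az": 0, "claw": -0.1},
    {"dx": 0, "dy": 0, "dz": 7, "ax": 0, "ay": 0, "az": 0, "claw": -0.1},
    {"dx": 0, "dy": 0, "dz": 11, "ax": 0, "ay": 0, "az": 0, "claw": -0.1},
    {"dx": 0, "dy": 0, "dz": 15, "ax": 0, "ay": 0, "az": 0, "claw": -0.1}
  ]
}}

```text
clock: 34.08
eef_pos: [541.4, 237.1, 157.9]
tool_rot: [-1.57, -0.004, -0.149]
force: [0.4, -0.1, 1.0]
width: 46.9
```

>>> {"op": "servo_tool", "data": {
  "increments": [
    {"dx": 0, "dy": 3, "dz": 2, "ax": 0, "ay": 0, "az": 0, "claw": -0.1},
    {"dx": 0, "dy": 6, "dz": 4, "ax": 0, "ay": 0, "az": 0, "claw": -0.1},
    {"dx": 0, "dy": 9, "dz": 5, "ax": 0, "ay": 0, "az": 0, "claw": -0.1},
    {"dx": 0, "dy": 12, "dz": 5, "ax": 0, "ay": 0, "az": 0, "claw": -0.1},
    {"dx": 0, "dy": 15, "dz": 5, "ax": 0, "ay": 0, "az": 0, "claw": -0.1},
    {"dx": 0, "dy": 15, "dz": 5, "ax": 0, "ay": 0, "az": 0, "claw": -0.1},
    {"dx": 0, "dy": 15, "dz": 5, "ax": 0, "ay": 0, "az": 0, "claw": -0.1}
  ]
}}

```text
clock: 34.67
eef_pos: [540.6, 389.2, 206.5]
tool_rot: [-1.569, -0.004, -0.146]
force: [0.3, 0.3, -0.4]
width: 46.8
```

```bash
python3 - <<'E'
from h import *
cap('side','s18');im=cap('top','t18');s=read_state();print(s['clock'],s['eef_pos'],s['tool_rot'],s['width'],s['force'],s['qpos'].round(2))
a=cv2.imread('pics/s18.png')[110:302,100:356];b=cv2.imread('pics/t18.png')[75:267,120:376]
cv2.imwrite('pics/c18.png',cv2.resize(np.hstack([a,b]),(800,300),interpolation=2))
cv2.imwrite('pics/d18.png',cv2.resize(np.hstack([cv2.imread('pics/s18.png')[130:290,110:300],cv2.imread('pics/t18.png')[80:240,125:380][:,:190]]),(798,336),interpolation=2))
E
```

```text
34.7667 [542.13208077 386.06485365 206.06799596] [-1.57111989 -0.00519044 -0.14959231] 47.44552107038242 [ 0.17012072 -0.94702568  0.153083  ] [-0.11  0.91 -1.12  1.48  0.84  1.27  0.1 ]
```

View pics/c18.png

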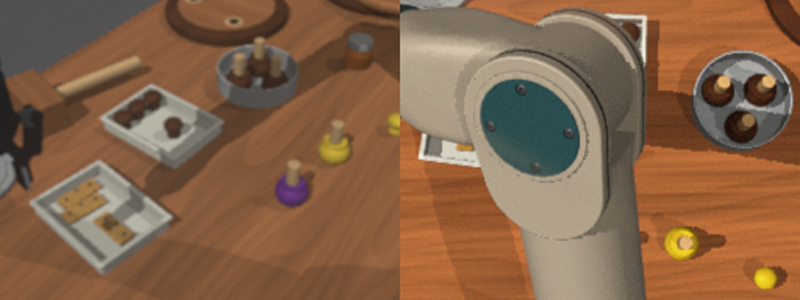

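View pics/t18.png

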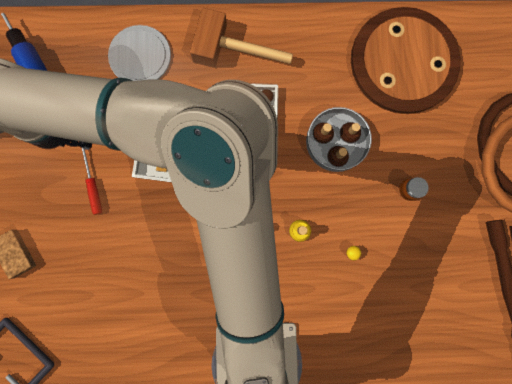

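The side view shows the hinge flat on its tray floor at (113,228), the knob upright at (173,126) and the three feet upright in the tin. The screwdriver, jar and look-alikes are where they were. The gripper is well clear.

```bash
python3 -c "
from h import *
print(finish_job())"
```

```text
the job is handed in; nothing more can be done
None
```

The job is handed in, finished at about 35 s on the robot's clock. The three dark feet stand in the tin as a triangle with tenons up, the knob stands in the knob tray, and the hinge lies flat in the hinge tray. They went in that order. Each part was lowered until the wrist force showed about 4–6 N of floor contact, then released.

**Last checks:**
- **Final side picture:** all five parts sit where intended, and the screwdriver, wax jar and look-alikes are undisturbed.
- **Feet:** the top camera put their axes at (598,-266), (598,-193) and (535,-230) mm. That is about 41–43 mm from the tin's centre as that camera measured it.
- **Hinge:** it was checked in the last side picture only, because the arm hid its tray from the top camera.

**What disagreed:**
- **Cameras:** the top and side cameras differed by about 4 mm, so I used averages and confirmed them with the wrist camera.
- **Tray outlines:** these measured about 10 mm too large, because the outer walls were visible.
- **Finger opening:** it read 2–3 mm below the true part sizes.
- **Arm at the knob grasp:** the tool sat about 3 mm above its commanded height there. I relied on the measured position and the contact force instead.
- **Joint limits:** joint 7 came close to its limit above the hinge, so I made a half turn before grasping it. Joint 3 then came close to its limit, at -1.22 against -1.25. None of the joint angles I read was out of range.

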